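# Lock the sample box and take its key out

## Robot

A 6-joint arm with a two-finger parallel gripper is mounted at the origin on a cart in front of the work surface, level with it; the furniture and walls round the work are solid. World frame = base frame: x ahead of the robot, y to its left, z up, the work surface at z = 0. Lengths are in m, angles in degrees, forces in N, time in s.
With the tool pointing down it reaches from about 0.375 to 0.925 m from the base axis. Payload 5.7 kg.
Tool frame: the origin (TCP) lies on the centre line of the jaws, within the pads' length; the fingertips stand robot.tcp_to_tips ahead of it and the grasp point (between the pads) lies 5 mm behind it (robot.tcp_to_tips is the distance from the TCP to the fingertips, in m); x points along the fingers, z is the direction in which the jaws open and shut, and the axes are right-handed (so a half turn about x gives the same grasp; the last joint's range is limited). The gripper opens to 85 mm and grips with 20 to 120 N. Pads are 22 mm wide; open, the fingers measure 114 mm over their backs; the gripper's body (76 mm by 85 mm) begins 54 mm behind the grasp point. The pads swing forward as they close: fully open they stand 13 mm farther back than shut.
Start: joints at [-74.834, 20.558, 86.54, -0, 72.909, -6.595], TCP at [0.222, -0.557, 0.245] pointing down, gripper open.
Joint ranges: [-170.27, 170.27], [-57.76, 135], [12.27, 136.19], [-55.21, 235.2], [11.17, 155.16], [-170.74, 170.74]. Speed limits (degrees/s): [136.94, 136.94, 180, 180, 180, 180].

## Interface

Orientations are given as [roll, pitch, yaw] about the fixed x, y, z axes, in that order (R = Rz(yaw) Ry(pitch) Rx(roll)).
In Python, from plant import robot gives the robot as it stands.
- The arm moves only by the shell command python3 -m creep 'ROWS'. ROWS is JSON, one flat list of numbers, 7 for each row, row after row: the shift along the tool's x, y, z in cm, then the turn, a rotation vector about the tool's x, y, z in rad, then the finger opening in cm, from 0 to 8.54. A call has 1 to 20 rows; each row is the pose to reach, as a shift and turn from the pose measured when the call began, along the tool's axes at that moment; what a row does not reach only later rows make up. A row lasts 1/12 s, in which the tool goes at most 41.7 mm and 7.16 degrees, less where a joint would pass 70% of its speed; a pose out of reach is approached as far as the arm can. A call with a gripper value outside its range is refused whole. The fingers move at their own pace and stop on an object; the grip force is fixed at half the most. Time passes only in rows, so rows that repeat a pose let the fingers close. It gives the time, the measured TCP pose, the force and the opening at its end, in the units of the state.
- robot.sense(): the state, without advancing time (a new reading comes with each control period).
- robot.read_camera(name): name is "side" or "top" or "wrist"; returns a dict with "frame" (400x640x3 uint8, red, green, blue), "depth" (400x640 float32, m along the optical axis (not along the pixel's ray), 0 where there is no reading), "mtx" (3x3 intrinsics, pixels), "T" (4x4, takes a point from camera to world coordinates). Camera axes: x right, y down, z forward; pixel columns grow to the right and rows downward; lengths in m; the calibration is good to about 2 mm. A picture is of the moment at which its call begins.
- robot.job_done(): hands the job in, once; it reports no verdict.
The state is a dict: "clock": time; "joint_pos": joint angles; "qd": joint speeds; "tau": joint torques, N m; "tcp_pos": TCP position; "eef_rot": TCP orientation; "contact_force": force on the tool from outside, world axes, zero at the start; "wrist_torque": the same for the moment, N m; "gripper_width": opening from 0.0 (shut) to 1.0 (fully open).
Only numpy, scipy, OpenCV 4.12 (cv2) and the standard library are available. Lean on these libraries where they do the work, as an engineer would, in place of code of your own. Each camera call takes 0.05 s, during which the arm holds its last target.

## Task

Lock the grey steel sample box: turn the key in the lock on its lid gently anticlockwise (seen from above), pushing the bolt out into its keeper, until you feel it press firmly on its hidden end stop, and never force it beyond that. Then turn the key back until its blade lines up with the keyway, the only position where it comes out, draw it straight up without wrenching it, and stand it upright, bow up, fully down in any free slot of the wooden key stand. Leave the things around undisturbed.

Things in the scene. Friction and masses are not known exactly. Their poses are not given: they have to be found in the camera images.
- lockbox: Grey steel box 140 x 180 x 55 mm high, fixed; origin under its centre. On its lid a steel lock case, 48 (x) x 56 (y) x 35 mm high, bright face plate on top; the lock's vertical axis at x 0, y +35 mm. Past its +y side the keeper, a 32 mm high bracket on the lid (x -3 to 19, y 70 to 84 mm).
- keyway (a point): Centre of the face plate's top, on the lock's axis, 90 mm above the worktop. x runs along the keyway (slot 30 x 7 mm, 9 mm square in the middle, plate 5 mm thick), y to the keeper, z up. The key's blade passes the plate only along this x within 0.1 rad (either way round); else it is caught under the plate after rising 3 mm.
- key: Steel key, black bow, 78 mm, 45 g, upright in the lock. Origin at its tip, z up the 7 mm round shank, x along the width. Blade 28 (x) x 4 mm, 12 to 27 mm above the tip. Starts 0.15 to 0.3 rad clockwise of the keyway, tip 35 mm below the plate's top. Turns freely, then pushes the bolt (drag 0.015 Nm), then meets a spring stop. The tip must rise 23 mm to free the blade, 37 mm to clear the lock.
- key_bow (a point): Centre of the key's bow, 62 mm above its tip, axes as the key's. The bow is a flat block 36 mm wide (x), 10 mm thick (y), 32 mm high; grip it across its thickness. In the lock its lower edge is 11 mm above the face plate.
- lock_works: Hidden, stiffly sprung end stop in the lock, met by the blade at 0.55 to 1.2 rad anticlockwise from the keyway; where, varies and can only be felt. From first touch it resists with about 6 Nm per rad, 12 mm from the axis: a firm push is 6 N (0.07 Nm on the key), over 22 N (0.26 Nm) is forcing it. Origin on the lock's axis, 55 mm above the worktop.
- bolt (a joint): Slide of the bolt in m: 0 drawn back (ends 5 mm out of the case); grows towards the keeper as the key pushes it, 6 to 12 mm when the key has reached the stop. It stays where it is left when the key turns back.
- key_stand: Fixed pale wooden block 92 (x) x 60 (y) x 42 mm high, origin under its centre, z up. Three slots in its top at x -29, 0 and +29 mm, each 15 (x) x 38 (y) mm, 32 mm deep (floor 10 mm above the worktop): the key goes in tip down, its width along the stand's y. Stand and box are 0.6 m apart; between them a balance with a tray of vials on it, up to 145 mm high.
- beaker: Bystander: clear plastic beaker 50 mm wide, 60 mm high, origin under it.
- hdpe_bottle: Bystander: white capped bottle 50 mm wide, 124 mm high, origin under it.

How it is judged (in metres and radians):
On the way, in this order (a step that is already met when the one before it is completed fails the run):
1. the key is turned firmly against the lock's end stop (at least 6 N on the stop), the bolt thrown (contact force between key and lock_works above 6 N and value of joint bolt above 0.005 m), for 0.1 s.
2. the key is drawn up clear of the lock, the bolt still thrown (z of key in the frame of keyway above 0.002 m and value of joint bolt above 0.005 m), for 0.1 s.
At the end, for the whole second after the job is handed in: The bolt is thrown by more than 5 mm, and the key stands in a slot of the key stand, its tip within 7 mm of the slot's floor, bow up within 0.35 rad of upright, released and at rest (value of joint bolt above 0.005 m and x of key in the frame of key_stand between -0.042 and 0.042 m and y of key in the frame of key_stand between -0.02 and 0.02 m and z of key in the frame of key_stand below 0.017 m and angle between key's own z axis and vertical below 0.35 rad and linear speed of key below 0.02 m/s); the robot touches nothing.
It fails at once if the key is forced against the end stop with more than 22 N (contact force between key and lock_works above 22 N).
It fails at once if the key is wrenched in the lock (more than 45 N between key and box in all) (contact force between key and lockbox above 45 N).
It fails at once if a bystander is moved by more than 30 mm (distance of any of beaker, hdpe_bottle from where it was at the start of the episode above 0.03 m).
It also fails if it takes over 72 s, if anything falls off the work surface, if the arm or the gripper's body presses on something with over 40 N, if the wrist force passes 120 N, or if a joint passes its speed limit or range.

## Working session

There is one attempt and no reset: what is moved stays moved. The work goes in short steps, Python scripts to look and compute and a shell command to move; the robot and the scene stay as the last step left them, time stands still between calls to the robot, and variables do not carry over. Pictures are saved under pics/ and viewed, and the job is handed in when it is done.

```bash
ls; mkdir -p pics
python3 - <<'E'
from plant import robot
import cv2,numpy as np,pickle
print(robot.sense(), robot.tcp_to_tips)
for n in ["side","top","wrist"]:
    c=robot.read_camera(n); cv2.imwrite(f"pics/a_{n}.png",c["frame"][:,:,::-1]); pickle.dump(c,open(f"a_{n}.pkl","wb"))
    print(n,c["mtx"].tolist(),np.round(c["T"],3).tolist())
E
```

```text
pics
{'clock': 0.0, 'joint_pos': array([-7.48350909e+01,  2.05972317e+01,  8.65984186e+01, -3.21310757e-04,
        7.29084176e+01, -6.59338929e+00]), 'qd': array([-3.46421121e-02,  1.50317633e-02,  4.97273865e-02, -2.91537784e-05,
        9.80096281e-02, -2.92387259e-02]), 'tau': array([ 2.28912788e-03, -5.27616656e+01, -2.78624207e+01,  2.19472672e-04,
        1.33957263e-02,  3.21065295e-05]), 'tcp_pos': array([ 0.22224895, -0.55662283,  0.24446465]), 'eef_rot': array([173.57560446,  89.89593175, 105.33399761]), 'contact_force': array([ 0.11907564, -0.72754123,  0.17145512]), 'wrist_torque': array([-0.03233137, -0.00271437,  0.01231338]), 'gripper_width': 1.0009398835486545} 0.014
side [[487.0983425653776, 0.0, 312.5813552266849], [0.0, 487.0983425653776, 198.4105016510256], [0.0, 0.0, 1.0]] [[-0.971, -0.122, 0.205, 0.219], [-0.238, 0.533, -0.812, 1.07], [-0.011, -0.837, -0.547, 0.814], [0.0, 0.0, 0.0, 1.0]]
top [[518.630848744026, 0.0, 320.10606711986566], [0.0, 518.630848744026, 196.81333621800104], [0.0, 0.0, 1.0]] [[-0.012, -0.987, 0.162, 0.267], [-1.0, 0.013, 0.006, 0.005], [-0.008, -0.162, -0.987, 1.47], [0.0, 0.0, 0.0, 1.0]]
wrist [[293.3310756871583, 0.0, 317.5535863759254], [0.0, 293.3310756871583, 195.04128053105552], [0.0, 0.0, 1.0]] [[0.37, -0.892, -0.26, 0.288], [-0.929, -0.355, -0.102, -0.53], [-0.002, 0.279, -0.96, 0.373], [0.0, 0.0, 0.0, 1.0]]
```

View pics/a_side.png

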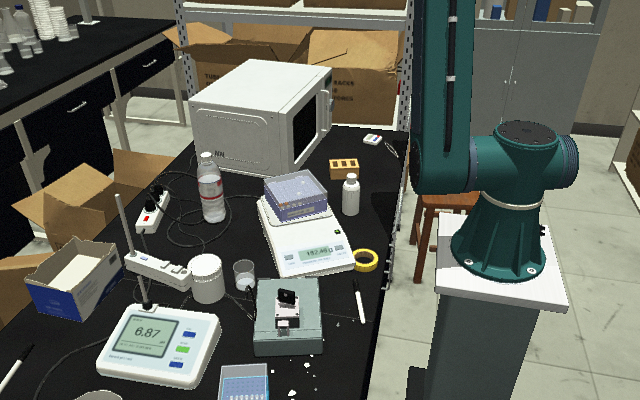

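View pics/a_top.png

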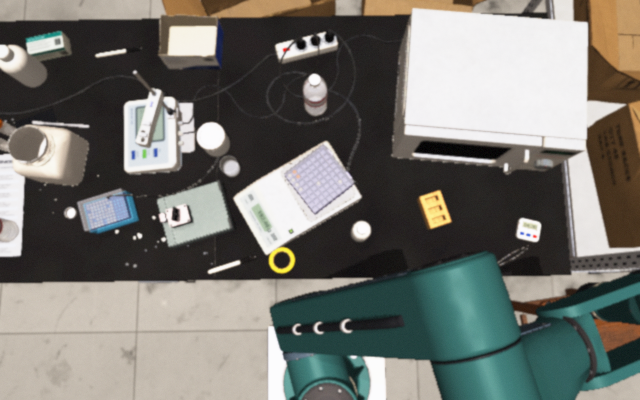

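View pics/a_wrist.png

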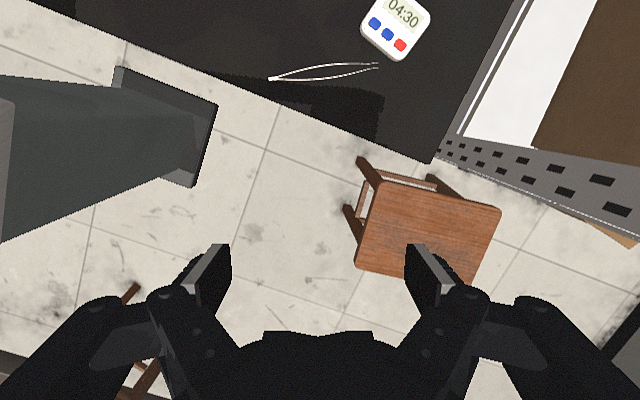

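Top view: box near (195,213) with lock and keeper toward the left, stand at (435,208), balance between at (298,197), bottle (361,231), beaker (229,166). I'll zoom in next.

Run:
```python
import cv2,numpy as np,pickle
t=pickle.load(open("a_top.pkl","rb"))["frame"][:,:,::-1]; s=pickle.load(open("a_side.pkl","rb"))["frame"][:,:,::-1]
a=cv2.resize(t[170:260,140:240],None,fx=6,fy=6,interpolation=cv2.INTER_CUBIC)[:540,:600]
b=cv2.resize(t[180:240,405:465],None,fx=6,fy=6,interpolation=cv2.INTER_CUBIC)
c=cv2.resize(s[260:365,245:335],None,fx=5,fy=5,interpolation=cv2.INTER_CUBIC)
d=cv2.resize(s[145:195,315:375],None,fx=6,fy=6,interpolation=cv2.INTER_CUBIC)
for n,i in zip("abcd",(a,b,c,d)): cv2.imwrite(f"pics/z_{n}.png",i)
```

```text
(no output)
```

View pics/z_a.png

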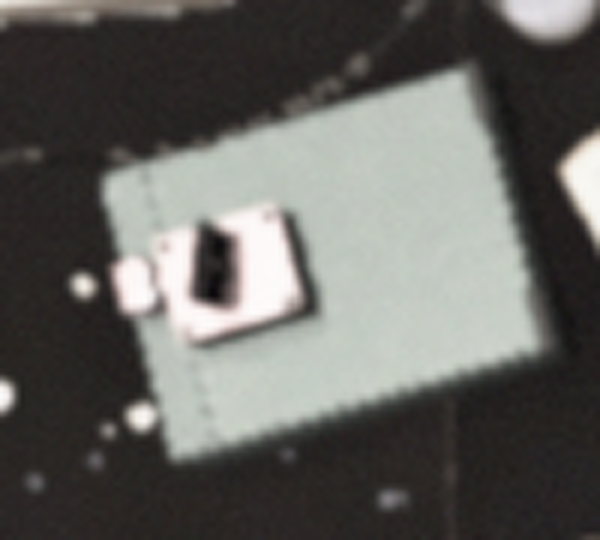

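View pics/z_b.png

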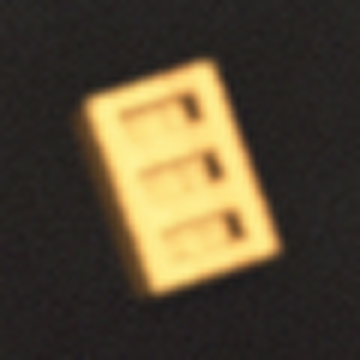

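View pics/z_c.png

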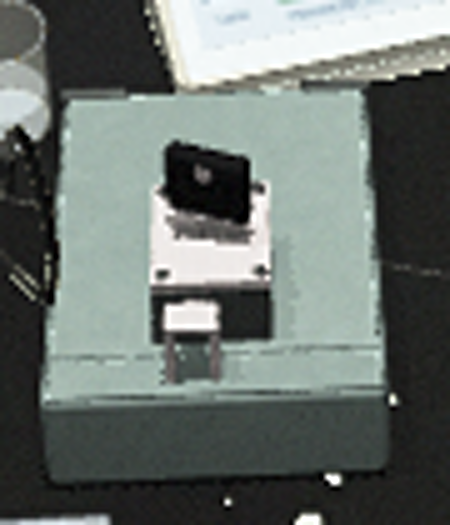

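View pics/z_d.png

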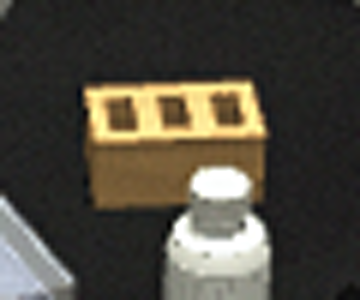

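```bash
cat > h.py <<'E'
import cv2,numpy as np,pickle
from scipy.spatial.transform import Rotation as R
def cast(c,uv,z):
    uv=np.atleast_2d(np.array(uv,float)); K=c["mtx"];T=c["T"]
    d=np.c_[(uv-[K[0,2],K[1,2]])/[K[0,0],K[1,1]],np.ones(len(uv))]@T[:3,:3].T; o=T[:3,3]
    return o+d*((z-o[2])/d[:,2])[:,None]
def proj(c,P):
    P=np.atleast_2d(P);T=c["T"];q=(P-T[:3,3])@T[:3,:3]; return q[:,:2]/q[:,2:]*np.diag(c["mtx"])[:2]+c["mtx"][:2,2]
def rect(c,mask,z):
    cs,_=cv2.findContours(mask.astype(np.uint8),cv2.RETR_EXTERNAL,cv2.CHAIN_APPROX_NONE)
    k=max(cs,key=cv2.contourArea)[:,0,:]
    p=cast(c,k,z)[:,:2]; r=cv2.minAreaRect((p*1000).astype(np.float32)); return r
E
python3 - <<'E'
from h import *
for n in("top","side"):
    c=pickle.load(open(f"a_{n}.pkl","rb")); f=c["frame"].astype(int); h=cv2.cvtColor(c["frame"],cv2.COLOR_RGB2HSV)
    for s in ([(195,230),(175,213),(215,213),(430,190),(433,197),(178,206),(169,217)] if n=="top" else [(310,330),(280,320),(338,165),(345,161),(286,296),(281,311)]): print(s,f[s[1],s[0]],h[s[1],s[0]])
    m=np.zeros(f.shape[:2],bool)
    w=np.zeros_like(m)
    if n=="top": w[170:260,140:240]=1
    else: w[260:365,245:335]=1
    bright=(f.min(2)>200)&w
    lid=(f[:,:,1]>130)&w&(f[:,:,1]-f[:,:,0]>4)
    if n=="top": st=(h[:,:,1]>80)&(h[:,:,2]>200);st[:, :405]=0;st[:,465:]=0;st[:185]=0;st[240:]=0
    else: st=(h[:,:,1]>80)&(h[:,:,2]>190);st[:145]=0;st[195:]=0;st[:,:320]=0;st[:,375:]=0
    print(n,"lid",rect(c,lid,.055)); print("plate",rect(c,bright,.09)); print("stand",rect(c,st,.042))
E
```

```text
(195, 230) [193 202 193] [ 60  11 202]
(175, 213) [46 42 41] [ 6 28 46]
(215, 213) [193 200 191] [ 53  11 200]
(430, 190) [37 34 33] [ 8 28 37]
(433, 197) [237 186 102] [ 19 145 237]
(178, 206) [244 239 236] [ 11   8 244]
(169, 217) [252 247 246] [  5   6 252]
top lid ((458.39306640625, 362.92425537109375), (136.59896850585938, 177.46768188476562), 16.34908103942871)
plate ((447.94146728515625, 405.88543701171875), (50.93634033203125, 74.90478515625), 16.201520919799805)
stand ((463.6461486816406, -305.1002197265625), (91.98091888427734, 61.10492706298828), 17.5787353515625)
(310, 330) [163 183 173] [ 75  28 183]
(280, 320) [70 67 66] [ 8 15 70]
(338, 165) [255 228 143] [ 23 112 255]
(345, 161) [151 113  66] [ 17 144 151]
(286, 296) [53 50 49] [ 8 19 53]
(281, 311) [236 233 232] [  8   4 236]
side lid ((455.9754638671875, 362.2725830078125), (136.50088500976562, 183.06216430664062), 16.10284996032715)
plate ((439.96429443359375, 275.0431213378906), (132.16062927246094, 53.597206115722656), 13.074420928955078)
stand ((460.7145690917969, -300.92242431640625), (91.41107940673828, 59.03089904785156), 18.210058212280273)
```

```bash
cat >> h.py <<'E'
def Rtool(s): return R.from_euler('xyz',s["eef_rot"],degrees=True)
def goal(s,pos,zyaw):
    """tool x down, tool z (jaw) horizontal at zyaw deg; prints rows for the shift"""
    R0=Rtool(s)
    for a in (zyaw,zyaw+180):
        z=np.array([np.cos(np.radians(a)),np.sin(np.radians(a)),0]);x=np.array([0,0,-1.]);y=np.cross(z,x)
        Rt=R.from_matrix(np.c_[x,y,z]); rv=(R0.inv()*Rt).as_rotvec()
        sh=R0.inv().apply(np.array(pos)-s["tcp_pos"])*100
        print("jaw",round(a%360,1),"shift cm",np.round(sh,2),"rv",np.round(rv,4),"deg",np.round(np.degrees(rv),1))
    M=R0.as_matrix(); print("cur jaw yaw",np.degrees(np.arctan2(M[1,2],M[0,2])),"x",np.round(M[:,0],3))
E
python3 - <<'E'
from h import *
from plant import robot
c=pickle.load(open("a_top.pkl","rb"));K=c["mtx"];T=c["T"]
for uv in [(400,150),(420,20),(500,90),(412,12),(228,166),(361,231),(298,197),(320,180),(585,90),(410,130)]:
    d=c["depth"][uv[1],uv[0]]; p=T[:3,:3]@np.array([(uv[0]-K[0,2])/K[0,0]*d,(uv[1]-K[1,2])/K[1,1]*d,d])+T[:3,3]; print(uv,np.round(p,3))
s=robot.sense(); print("over stand");goal(s,[.46,-.30,.25],107)
print("over key");goal(s,[.4472,.3962,.25],94)
E
```

```text
(400, 150) [ 0.619 -0.207  0.095]
(420, 20) [ 0.913 -0.245  0.255]
(500, 90) [ 0.726 -0.433  0.254]
(412, 12) [ 0.939 -0.227  0.247]
(228, 166) [0.597 0.274 0.027]
(361, 231) [ 0.397 -0.093  0.122]
(298, 197) [0.496 0.073 0.078]
(320, 180) [0.53  0.012 0.141]
(585, 90) [ 0.724 -0.641  0.252]
(410, 130) [ 0.628 -0.208  0.255]
over stand
jaw 107 shift cm [ -0.51  31.6  -15.04] rv [-3.0586e+00  2.0000e-04 -2.2000e-03] deg [-1.752e+02  0.000e+00 -1.000e-01]
jaw 287 shift cm [ -0.51  31.6  -15.04] rv [ 0.083  -0.0015 -0.0001] deg [ 4.8 -0.1 -0. ]
cur jaw yaw -68.24271095587139 x [-0.     0.001 -1.   ]
over key
jaw 94 shift cm [ -0.41  56.21 -80.17] rv [-2.8317e+00 -1.0000e-04 -2.1000e-03] deg [-1.622e+02 -0.000e+00 -1.000e-01]
jaw 274 shift cm [ -0.41  56.21 -80.17] rv [ 0.3099 -0.0015  0.    ] deg [17.8 -0.1  0. ]
cur jaw yaw -68.24271095587139 x [-0.     0.001 -1.   ]
```

```bash
python3 -m creep '[-2,31.6,-15,0.1,0,0,5, -2,31.6,-15,0.1,0,0,5, -2,31.6,-15,0.1,0,0,5, -2,31.6,-15,0.1,0,0,5, -2,31.6,-15,0.1,0,0,5, -2,31.6,-15,0.1,0,0,5, -2,31.6,-15,0.1,0,0,5, -2,31.6,-15,0.1,0,0,5, -2,31.6,-15,0.1,0,0,5, -2,56.2,-80.2,0.31,0,0,5, -2,56.2,-80.2,0.31,0,0,5, -2,56.2,-80.2,0.31,0,0,5, -2,56.2,-80.2,0.31,0,0,5, -2,56.2,-80.2,0.31,0,0,5, -2,56.2,-80.2,0.31,0,0,5, -2,56.2,-80.2,0.31,0,0,5, -2,56.2,-80.2,0.31,0,0,5, -2,56.2,-80.2,0.31,0,0,5, -2,56.2,-80.2,0.31,0,0,5, -2,56.2,-80.2,0.31,0,0,5]'
python3 -c "
from h import *
from plant import robot
goal(robot.sense(),[.4472,.3962,.25],94)"
```

```text
clock: 1.82
tcp_pos: [0.4508, 0.1595, 0.2656]
eef_rot: [-173.1, 89.9, 100.9]
contact_force: [0.7, -0.6, 0.3]
gripper_width: 0.582
jaw 94 shift cm [  1.59   1.29 -23.63] rv [3.1416e+00 3.0000e-04 2.1000e-03] deg [1.8e+02 0.0e+00 1.0e-01]
jaw 274 shift cm [  1.59   1.29 -23.63] rv [-0.     -0.0014  0.0002] deg [-0.  -0.1  0. ]
cur jaw yaw -86.00187405370266 x [-0.     0.001 -1.   ]
```

```bash
python3 -m creep '[1.6,1.3,-23.6,0,0,0,5, 1.6,1.3,-23.6,0,0,0,5, 1.6,1.3,-23.6,0,0,0,5, 1.6,1.3,-23.6,0,0,0,5, 1.6,1.3,-23.6,0,0,0,5, 1.6,1.3,-23.6,0,0,0,5, 1.6,1.3,-23.6,0,0,0,5, 1.6,1.3,-23.6,0,0,0,5, 1.6,1.3,-23.6,0,0,0,5]'
python3 - <<'E'
from h import *
from plant import robot
for n in ("wrist","side","top"):
    c=robot.read_camera(n); pickle.dump(c,open(f"b_{n}.pkl","wb")); cv2.imwrite(f"pics/b_{n}.png",c["frame"][:,:,::-1])
s=robot.sense(); print(s); print(proj(pickle.load(open("b_wrist.pkl","rb")),[.4472,.3962,.09]))
E
```

```text
clock: 2.57
tcp_pos: [0.4469, 0.3952, 0.2494]
eef_rot: [-91.5, 89.9, -177.5]
contact_force: [0.6, -0.8, 0.7]
gripper_width: 0.584
{'clock': 2.7167, 'joint_pos': array([3.47346614e+01, 2.00270716e+01, 8.66590881e+01, 5.72021098e-02,
       7.33134603e+01, 1.20804411e+02]), 'qd': array([-0.17243444, -0.07464766, -0.04159503,  0.06850079, -0.19271127,
        0.10683517]), 'tau': array([ 4.38405527e-01, -5.19210935e+01, -2.80327660e+01,  3.17205861e-02,
       -4.57078932e-03, -5.17758890e-03]), 'tcp_pos': array([0.44738775, 0.39444437, 0.24997284]), 'eef_rot': array([-149.58467812,   89.9452053 ,  124.32914794]), 'contact_force': array([ 0.40809344, -0.61221118, -0.10330308]), 'wrist_torque': array([-0.0366559 , -0.02478656, -0.0230554 ]), 'gripper_width': 0.5875296121145396}
[[317.65247537 181.82210647]]
```

View pics/b_wrist.png

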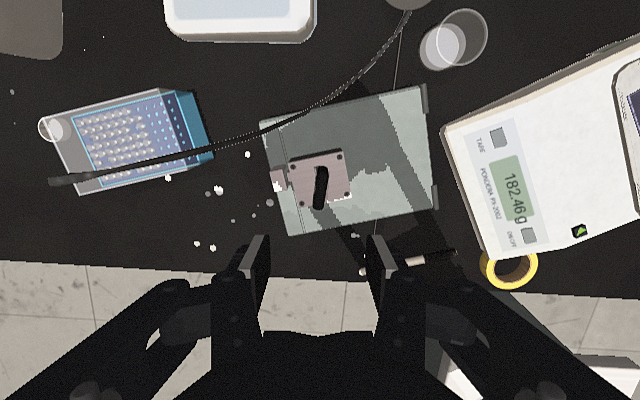

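The wrist view shows the plate around (320,180), with the dark bow running from about (321,168) to (318,208). Zooming in to measure the plate centre and the bow's line.

Run:
```python
from h import *
c=pickle.load(open("b_wrist.pkl","rb"))
cv2.imwrite("pics/b_z.png",cv2.resize(c["frame"][140:240,260:380,::-1],None,fx=6,fy=6,interpolation=cv2.INTER_CUBIC)[:600,:720])
```

```text
(no output)
```

View pics/b_z.png

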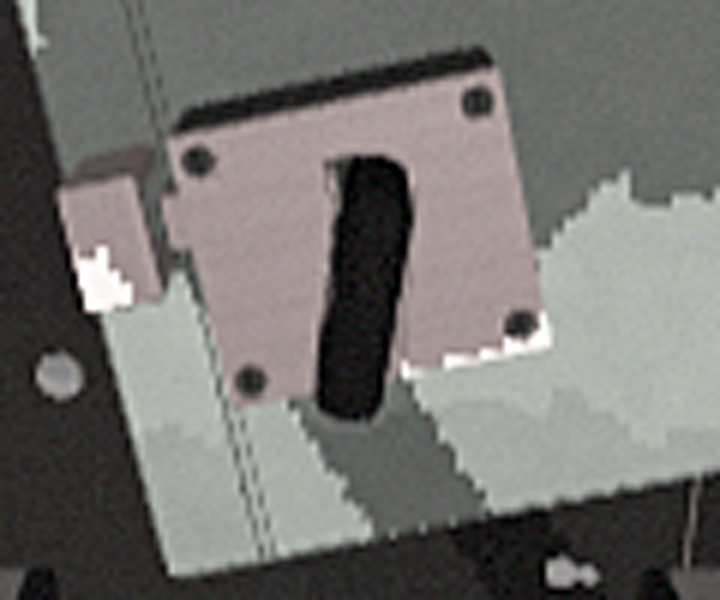

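Run:
```python
from h import *
c=pickle.load(open("b_wrist.pkl","rb"))
print(np.round(c["T"],3))
px=lambda z: np.array(z)/6-0.42+[260,140]
P=cast(c,px([(198,160),(478,102),(522,323),(250,380)]),.09)*1000; print(np.round(P,1),P.mean(0))
e=P[1]-P[0]; e2=P[2]-P[3]; f=P[0]-P[3]; f2=P[1]-P[2]
for v in(e,e2,f,f2): print(np.hypot(*v[:2]),np.degrees(np.arctan2(v[1],v[0])))
# bow mask
fr=c["frame"]; m=np.zeros(fr.shape[:2],np.uint8); m[164:211,311:330]=(fr.max(2)<40)[164:211,311:330]
print(rect(c,m,.133), rect(c,m,.125))
# plate corners
Q=cast(c,px([(172,132),(495,68),(548,347),(236,402)]),.09)*1000; print(np.round(Q,1),Q.mean(0))
b=pickle.load(open("b_side.pkl","rb")); cv2.imwrite("pics/b_sz.png",cv2.resize(b["frame"][240:365,225:345,::-1],None,fx=5,fy=5))
print(proj(b,[.447,.396,.09]),proj(b,[.447,.396,.133]))
```

```text
[[ 0.069 -0.958 -0.28   0.517]
 [-0.998 -0.066 -0.02   0.401]
 [ 0.     0.28  -0.96   0.377]
 [ 0.     0.     0.     1.   ]]
[[461.3 422.1  90. ]
 [474.1 376.8  90. ]
 [437.1 365.9  90. ]
 [423.8 411.5  90. ]] [449.08850882 394.08723415  90.        ]
47.10608080209107 -74.24550654469384
47.46281939698641 -73.66952466169153
39.03537664633298 15.800755201231379
38.560169286835425 16.32784209020762
((452.2785949707031, 394.372802734375), (10.282261848449707, 38.78667449951172), 85.6358871459961) ((450.15887451171875, 394.14910888671875), (10.618794441223145, 40.056053161621094), 85.63587951660156)
[[465.7 426.6  90. ]
 [479.9 374.5  90. ]
 [433.2 361.1  90. ]
 [419.6 413.7  90. ]] [449.59616289 393.98035962  90.        ]
[[286.35878869 305.93600767]] [[285.49266545 290.41863184]]
```

View pics/b_sz.png

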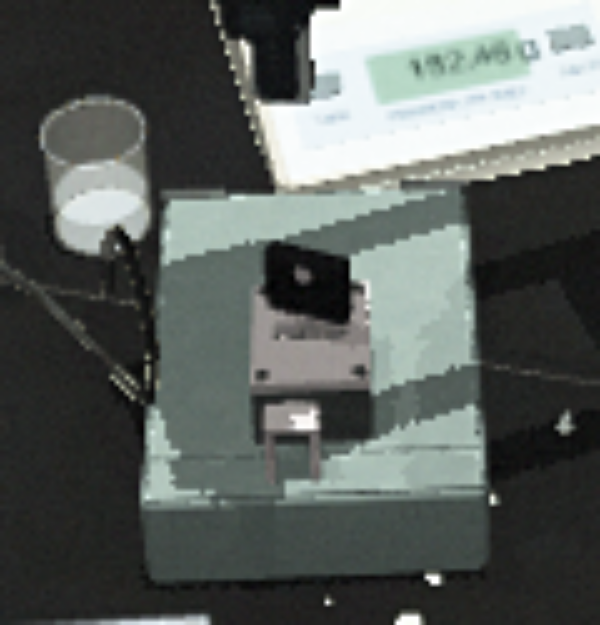

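```bash
python3 -c "
from h import *
from plant import robot
s=robot.sense();print(s['contact_force'],s['wrist_torque'])
goal(s,[.4485,.395,.117],-90)"
```

```text
[ 0.40809344 -0.61221118 -0.10330308] [-0.0366559  -0.02478656 -0.0230554 ]
jaw 270 shift cm [13.3   0.12 -0.04] rv [ 0.0683 -0.0008  0.0005] deg [ 3.9 -0.   0. ]
jaw 90 shift cm [13.3   0.12 -0.04] rv [-3.0733e+00 -8.0000e-04 -1.2000e-03] deg [-1.761e+02 -0.000e+00 -1.000e-01]
cur jaw yaw -86.08618538066497 x [-0.001  0.001 -1.   ]
```

```bash
python3 -m creep '[3,0.1,0,0.07,0,0,4, 6,0.1,0,0.07,0,0,4, 8,0.1,0,0.07,0,0,4, 10,0.1,0,0.07,0,0,4, 11.5,0.1,0,0.07,0,0,4, 12.5,0.1,0,0.07,0,0,4, 13.2,0.1,0,0.07,0,0,3, 13.2,0.1,0,0.07,0,0,3, 13.2,0.1,0,0.07,0,0,3]'
python3 - <<'E'
from h import *
from plant import robot
for n in ("wrist",):
    c=robot.read_camera(n); pickle.dump(c,open(f"c_{n}.pkl","wb")); cv2.imwrite(f"pics/c_{n}.png",c["frame"][:,:,::-1])
s=robot.sense(); print(s['tcp_pos'],s['contact_force'],s['wrist_torque'],s['gripper_width']); goal(s,[.4485,.395,.117],-90)
cv2.imwrite("pics/c_z.png",cv2.resize(c["frame"][140:300,220:420,::-1],None,fx=4,fy=4,interpolation=cv2.INTER_CUBIC)[:600])
E
```

```text
clock: 3.47
tcp_pos: [0.4487, 0.3944, 0.1184]
eef_rot: [-172.2, 89.9, 97.6]
contact_force: [1.1, 0.9, -0.2]
gripper_width: 0.351
[0.44903872 0.39481178 0.11893141] [ 0.66367171 -0.29497772  0.30922437] [ 0.02109154 -0.0493272   0.06899252] 0.35182274375396555
jaw 270 shift cm [ 0.19 -0.05 -0.02] rv [-0.0021 -0.0017 -0.0008] deg [-0.1 -0.1 -0. ]
jaw 90 shift cm [ 0.19 -0.05 -0.02] rv [ 3.1395e+00 -1.2000e-03  2.7000e-03] deg [ 1.799e+02 -1.000e-01  2.000e-01]
cur jaw yaw -90.12037915044829 x [ 0.001  0.002 -1.   ]
```

View pics/c_z.png

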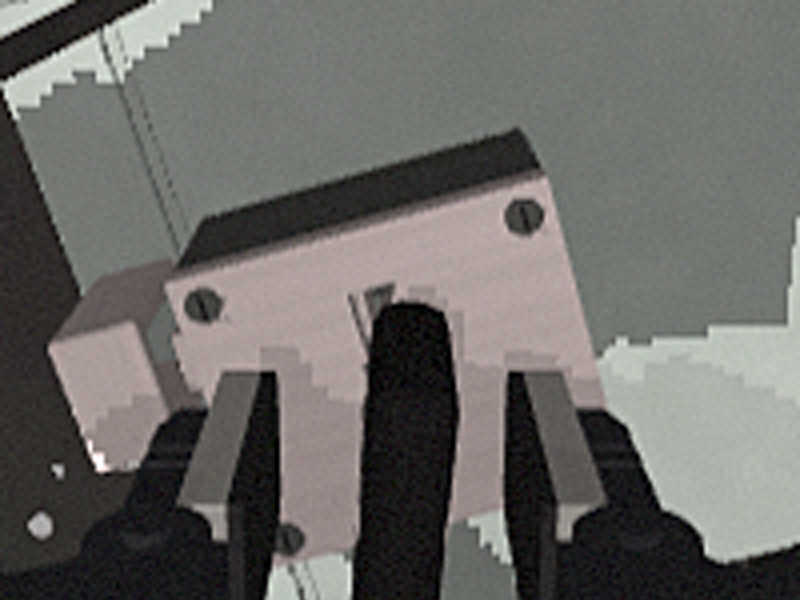

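View pics/c_wrist.png

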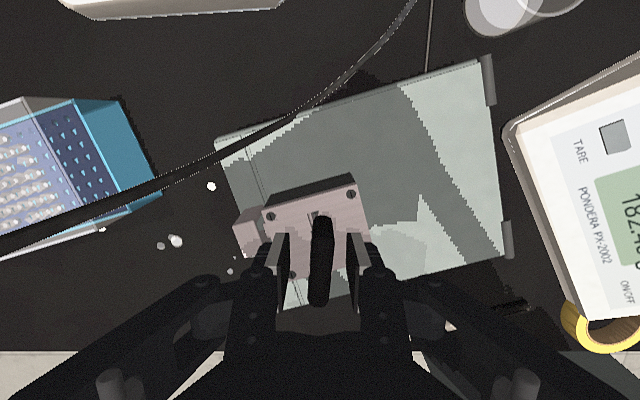

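Run:
```python
from h import *
c=pickle.load(open("c_wrist.pkl","rb"))
g=c["frame"][200:320,280:370,::-1].astype(float)
g=np.clip((g-5)*5,0,255).astype(np.uint8)
cv2.imwrite("pics/c_e.png",cv2.resize(g,None,fx=5,fy=5,interpolation=cv2.INTER_CUBIC))
print(np.round(c["T"],3)); 
for cx,cy in((448.5,395),):
  for yaw in (0,4,-4):
    a=np.radians(yaw); X=np.array([np.cos(a),np.sin(a)])*18;Y=np.array([-np.sin(a),np.cos(a)])*5
    pts=[np.r_[np.array([cx,cy])+sx*X+sy*Y,z]/1000 for z in(101,133) for sx in(1,-1) for sy in(1,-1)]
    print(yaw,np.round((proj(c,pts)-[280,200])*5,0).tolist())
px=lambda z: np.array(z)/4-0.4+[220,140]
P=cast(c,px([(205,305),(525,217)]),.09)*1000;print(P) # screws
```

```text
[[-0.003 -0.96  -0.279  0.519]
 [-1.     0.003  0.002  0.395]
 [-0.001  0.279 -0.96   0.247]
 [ 0.     0.     0.     1.   ]]
0 [[145.0, 68.0], [240.0, 68.0], [148.0, 370.0], [238.0, 370.0], [134.0, 197.0], [252.0, 196.0], [139.0, 559.0], [249.0, 559.0]]
4 [[133.0, 71.0], [228.0, 65.0], [160.0, 373.0], [249.0, 367.0], [119.0, 201.0], [237.0, 193.0], [153.0, 562.0], [263.0, 555.0]]
-4 [[157.0, 65.0], [252.0, 71.0], [137.0, 367.0], [226.0, 373.0], [149.0, 193.0], [267.0, 201.0], [126.0, 556.0], [235.0, 562.0]]
[[461.23917205 422.00928899  90.        ]
 [474.08330823 376.96867293  90.        ]]
```

View pics/c_e.png

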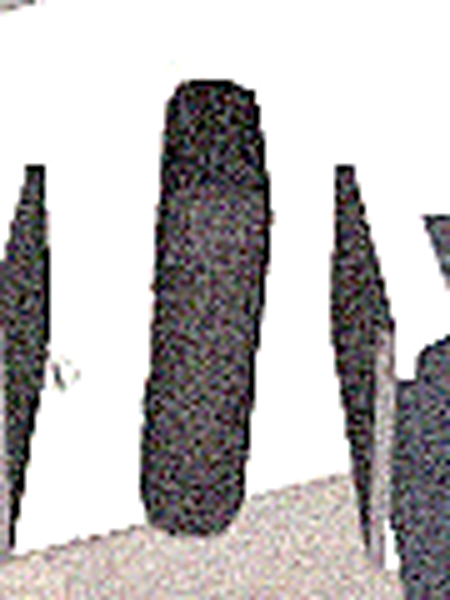

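```bash
python3 -m creep '[0.15,0.1,0.1,0.06,0,0,2.4, 0.15,0.1,0.1,0.06,0,0,2.2, 0.15,0.1,0.1,0.06,0,0,2, 0.15,0.1,0.1,0.06,0,0,2, 0.15,0.1,0.1,0.06,0,0,2]'
python3 - <<'E'
from h import *
from plant import robot
c=robot.read_camera("wrist"); pickle.dump(c,open(f"d_wrist.pkl","wb")); 
s=robot.sense(); print(s['tcp_pos'],s['contact_force'],s['wrist_torque'],s['gripper_width']); goal(s,[.4485,.395,.117],-90)
g=c["frame"][200:320,280:370,::-1].astype(float)
g=np.clip((g-5)*5,0,255).astype(np.uint8)
cv2.imwrite("pics/d_e.png",cv2.resize(g,None,fx=5,fy=5,interpolation=cv2.INTER_CUBIC))
E
```

```text
clock: 3.93
tcp_pos: [0.4502, 0.394, 0.1179]
eef_rot: [151.5, 89.9, 58.1]
contact_force: [0.1, -0.3, -0.4]
gripper_width: 0.234
[0.45006703 0.39396191 0.11772038] [ 0.04031994 -0.10549524  0.39817817] [ 0.03502897 -0.00709707 -0.02770909] 0.23337902691352952
jaw 270 shift cm [ 0.07 -0.16 -0.09] rv [-0.0612 -0.002  -0.0011] deg [-3.5 -0.1 -0.1]
jaw 90 shift cm [ 0.07 -0.16 -0.09] rv [ 3.0804e+00 -1.6000e-03  3.0000e-03] deg [ 1.765e+02 -1.000e-01  2.000e-01]
cur jaw yaw -93.50620799101513 x [ 0.001  0.002 -1.   ]
```

View pics/d_e.png

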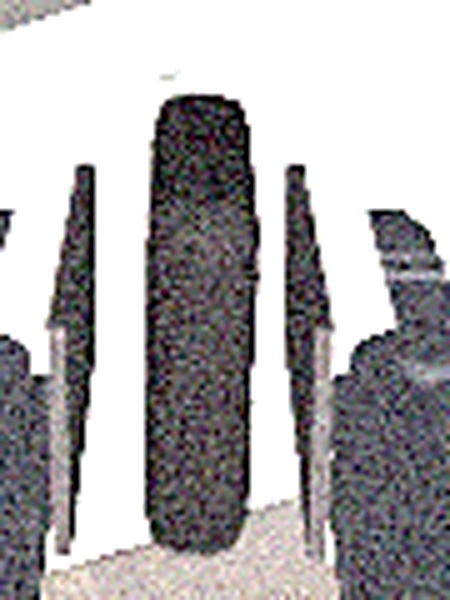

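```bash
python3 -m creep '[0.05,0,0.08,0.01,0,0,1.6, 0.05,0,0.08,0.01,0,0,1.5, 0.05,0,0.08,0.01,0,0,1.4, 0.05,0,0.08,0.01,0,0,1.4]'
python3 - <<'E'
from h import *
from plant import robot
c=robot.read_camera("wrist"); pickle.dump(c,open(f"d_wrist.pkl","wb")); 
s=robot.sense(); print(s['tcp_pos'],s['contact_force'],s['wrist_torque'],s['gripper_width']); goal(s,[.4485,.395,.117],-90)
g=c["frame"][200:320,280:370,::-1].astype(float)
g=np.clip((g-5)*5,0,255).astype(np.uint8)
cv2.imwrite("pics/d_f.png",cv2.resize(g,None,fx=5,fy=5,interpolation=cv2.INTER_CUBIC))
E
```

```text
clock: 4.32
tcp_pos: [0.45, 0.3931, 0.1172]
eef_rot: [155.8, 89.9, 61.7]
contact_force: [-0.5, 0.2, 0.6]
gripper_width: 0.165
[0.4499853  0.39313022 0.11716457] [ 0.4639603  -0.2372964  -0.15528041] [-0.00183032 -0.05632182  0.02368212] 0.16377479178796536
jaw 270 shift cm [ 0.02 -0.16 -0.18] rv [-0.0711 -0.0019 -0.001 ] deg [-4.1 -0.1 -0.1]
jaw 90 shift cm [ 0.02 -0.16 -0.18] rv [ 3.0705e+00 -1.5000e-03  2.9000e-03] deg [ 1.759e+02 -1.000e-01  2.000e-01]
cur jaw yaw -94.07181358730813 x [ 0.001  0.002 -1.   ]
```

View pics/d_f.png

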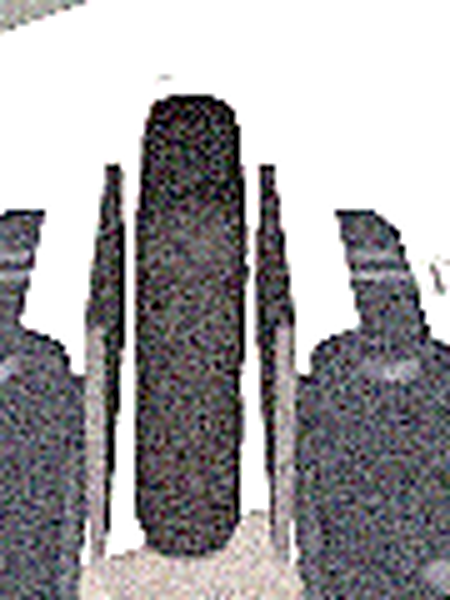

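```bash
python3 -m creep '[0,0,0,0,0,0,1.2, 0,0,0,0,0,0,1.1, 0,0,0,0,0,0,1.05, 0,0,0,0,0,0,1.0]'
python3 - <<'E'
from h import *
from plant import robot
s=robot.sense(); print(s['tcp_pos'],s['contact_force'],s['wrist_torque'],s['gripper_width'],s['tau'])
E
python3 -m creep '[0,0,0,0,0,0,0.9, 0,0,0,0,0,0,0.8, 0,0,0,0,0,0,0.7]'
python3 - <<'E'
from h import *
from plant import robot
s=robot.sense(); print(s['tcp_pos'],s['contact_force'],s['wrist_torque'],s['gripper_width'],s['tau'])
E
```

```text
clock: 4.7
tcp_pos: [0.45, 0.3931, 0.1172]
eef_rot: [155.8, 89.9, 61.8]
contact_force: [0.2, 0.8, -0.1]
gripper_width: 0.118
[0.44997985 0.39312666 0.11715453] [ 0.24083584  0.76871068 -0.11779412] [-0.0088341  -0.00972487  0.03694206] 0.11792532301685599 [ 2.83035025e-02 -5.57611012e+01 -2.22695589e+01  2.09514418e-02
 -1.42763421e-02 -1.28533102e-03]
clock: 4.95
tcp_pos: [0.45, 0.3931, 0.1172]
eef_rot: [154.5, 89.9, 60.5]
contact_force: [-0.5, -0.5, 0.8]
gripper_width: 0.101
[0.44998887 0.3931321  0.11722575] [-0.53563928 -0.48573455  0.78072726] [-0.09269216  0.10789331  0.0047807 ] 0.10116526794989417 [ 5.81390894e-03 -5.49989641e+01 -2.21142733e+01  2.28539173e-02
 -1.58255040e-01 -9.03210585e-04]
```

```bash
python3 -m creep '[0,0,0,0,0,0,0.5, 0,0,0,0,0,0,0.3, 0,0,0,0,0,0,0, 0,0,0,0,0,0,0, 0,0,0,0,0,0,0]'
python3 - <<'E'
from h import *
from plant import robot
for i in range(3):
    s=robot.sense(); print(s['tcp_pos'],s['contact_force'],s['wrist_torque'],s['gripper_width'],s['tau'])
    c=robot.read_camera("wrist")
s=robot.sense(); goal(s,[.45,.3931,.117],-90)
cv2.imwrite("pics/e_w.png",cv2.resize(c["frame"][140:300,220:420,::-1],None,fx=4,fy=4,interpolation=cv2.INTER_CUBIC)[:600])
E
```

```text
clock: 5.37
tcp_pos: [0.45, 0.3931, 0.1172]
eef_rot: [155.4, 89.9, 61.3]
contact_force: [-0.7, -0.4, 0.8]
gripper_width: 0.104
[0.45000225 0.39312685 0.11724481] [-0.73266714 -0.38143783  0.84294562] [-0.05802256  0.04147597  0.02669533] 0.1037606308645123 [ 3.49083348e-03 -5.52187085e+01 -2.21686953e+01  1.64379494e-02
 -1.27474610e-01 -7.27726328e-04]
[0.45000253 0.39313285 0.11728235] [-0.27946894 -0.54639353  1.43281539] [-0.0425626   0.0363095   0.01235291] 0.10861366021211065 [ 7.98175297e-04 -5.52136624e+01 -2.21683502e+01  1.62918022e-02
 -1.29406946e-01 -7.76839424e-04]
[0.4499716  0.39315509 0.11725305] [ 1.0085081  -0.66883727  0.79961593] [-0.02900987  0.04181164  0.04137752] 0.10717984838021147 [ 5.51223115e-03 -5.52041817e+01 -2.21685523e+01  1.66098360e-02
 -1.31384348e-01 -7.44119334e-04]
jaw 270 shift cm [ 0.03 -0.    0.  ] rv [-0.071  -0.0019 -0.001 ] deg [-4.1 -0.1 -0.1]
jaw 90 shift cm [ 0.03 -0.    0.  ] rv [ 3.0706e+00 -1.6000e-03  3.0000e-03] deg [ 1.759e+02 -1.000e-01  2.000e-01]
cur jaw yaw -94.06996059772939 x [ 0.001  0.002 -1.   ]
```

View pics/e_w.png

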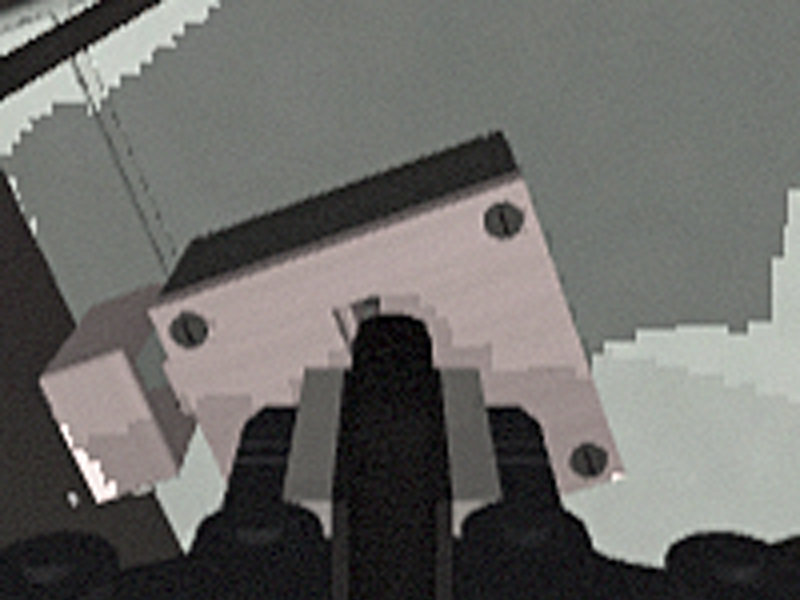

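```bash
cat > st.py <<'E'
from h import *
from plant import robot
import sys
n=int(sys.argv[1]) if len(sys.argv)>1 else 1
A=[]
for i in range(n):
    s=robot.sense(); A.append(np.r_[s['contact_force'],s['wrist_torque'],s['tau'][[0,3,4,5]]])
    if n>1: robot.read_camera("wrist")
A=np.array(A); m=A.mean(0); M=Rtool(s).as_matrix()
print("t",s['clock'],"tcp",np.round(s['tcp_pos']*1000,2),"jaw",round(np.degrees(np.arctan2(M[1,2],M[0,2])),2),"x",np.round(M[:,0],3),"w",round(s['gripper_width'],3))
print("F",np.round(m[:3],2),"T",np.round(m[3:6],3),"std",np.round(A[:,5].std(),3),"tau0,3,4,5",np.round(m[6:],4))
E
python3 -m creep '[0,0,0,-0.05,0,0,0, 0,0,0,-0.1,0,0,0, 0,0,0,-0.15,0,0,0, 0,0,0,-0.2,0,0,0, 0,0,0,-0.25,0,0,0, 0,0,0,-0.3,0,0,0, 0,0,0,-0.35,0,0,0, 0,0,0,-0.35,0,0,0]'
python3 st.py 4
```

```text
clock: 6.18
tcp_pos: [0.4501, 0.3932, 0.1173]
eef_rot: [133.5, 89.9, 59.6]
contact_force: [-0.2, -0.0, 0.8]
gripper_width: 0.104
t 6.3333 tcp [450.09 393.22 117.3 ] jaw -74.1 x [ 0.001  0.002 -1.   ] w 0.104
F [0.02 0.11 0.69] T [ 0.013 -0.022  0.034] std 0.026 tau0,3,4,5 [-0.0469 -0.0281  0.0375 -0.3007]
```

```bash
python3 -m creep '[0,0,0,-0.05,0,0,0, 0,0,0,-0.1,0,0,0, 0,0,0,-0.15,0,0,0, 0,0,0,-0.2,0,0,0, 0,0,0,-0.25,0,0,0, 0,0,0,-0.3,0,0,0, 0,0,0,-0.35,0,0,0, 0,0,0,-0.4,0,0,0, 0,0,0,-0.44,0,0,0, 0,0,0,-0.44,0,0,0]'
python3 st.py 6
```

```text
clock: 7.22
tcp_pos: [0.4508, 0.3931, 0.1173]
eef_rot: [87.1, 89.8, 38.2]
contact_force: [3.1, -0.3, -0.9]
gripper_width: 0.103
t 7.4667 tcp [450.43 393.25 117.34] jaw -48.94 x [ 0.002  0.002 -1.   ] w 0.104
F [ 2.39 -0.24 -0.8 ] T [-0.121 -0.485 -0.028] std 0.037 tau0,3,4,5 [ 1.2153  0.5923  0.629  -0.1864]
```

```bash
python3 -m creep '[0,0,0,-0.02,0,0,0, 0,0,0,-0.02,0,0,0]'; python3 st.py 4;python3 -m creep '[0,0,0,-0.02,0,0,0, 0,0,0,-0.02,0,0,0]'; python3 st.py 4
```

```text
clock: 7.68
tcp_pos: [0.4504, 0.3933, 0.1173]
eef_rot: [97.7, 89.8, 50.0]
contact_force: [2.7, -0.2, -0.8]
gripper_width: 0.108
t 7.8333 tcp [450.4  393.31 117.34] jaw -47.78 x [ 0.002  0.002 -1.   ] w 0.105
F [ 2.39 -0.37 -0.41] T [-0.1   -0.494 -0.041] std 0.024 tau0,3,4,5 [ 1.2337  0.6083  0.6878 -0.1191]
clock: 8.05
tcp_pos: [0.4504, 0.3933, 0.1173]
eef_rot: [97.2, 89.8, 50.7]
contact_force: [1.6, 0.0, -1.0]
gripper_width: 0.104
t 8.2 tcp [450.4  393.3  117.36] jaw -46.65 x [ 0.002  0.002 -1.   ] w 0.109
F [ 2.45 -0.19 -0.86] T [-0.118 -0.476 -0.001] std 0.014 tau0,3,4,5 [ 1.1894  0.5803  0.6763 -0.1253]
```

```bash
cat >> st.py <<'E'
if m[5]<-0.075: print("TORQUE"); sys.exit(1)
E
python3 -m creep '[0,0,0,-0.02,0,0,0, 0,0,0,-0.02,0,0,0]' >/dev/null&& python3 st.py 4 &&python3 -m creep '[0,0,0,-0.02,0,0,0, 0,0,0,-0.02,0,0,0]'>/dev/null&& python3 st.py 4&&python3 -m creep '[0,0,0,-0.02,0,0,0, 0,0,0,-0.02,0,0,0]' >/dev/null&& python3 st.py 4 &&python3 -m creep '[0,0,0,-0.02,0,0,0, 0,0,0,-0.02,0,0,0]'>/dev/null&& python3 st.py 4
```

```text
t 8.5667 tcp [450.41 393.33 117.36] jaw -45.51 x [ 0.002  0.002 -1.   ] w 0.108
F [ 2.55 -0.32 -0.42] T [-0.104 -0.5   -0.028] std 0.033 tau0,3,4,5 [ 1.206   0.5851  0.7007 -0.1272]
t 8.9333 tcp [449.97 393.14 117.27] jaw -44.36 x [ 0.001  0.002 -1.   ] w 0.102
F [ 1.26 -0.75  0.  ] T [-0.143 -0.235 -0.01 ] std 0.041 tau0,3,4,5 [ 0.8147  0.4428  0.2061 -0.1117]
t 9.3 tcp [449.87 393.15 117.28] jaw -43.22 x [ 0.001  0.002 -1.   ] w 0.105
F [ 1.17 -0.71  0.49] T [-0.161 -0.217 -0.03 ] std 0.029 tau0,3,4,5 [ 0.7971  0.4289  0.1496 -0.1108]
t 9.6667 tcp [449.88 393.14 117.27] jaw -42.08 x [ 0.001  0.002 -1.   ] w 0.106
F [ 1.03 -0.64  0.18] T [-0.161 -0.235 -0.018] std 0.006 tau0,3,4,5 [ 0.8045  0.4318  0.1495 -0.1126]
```

```bash
python3 -m creep '[0,0,0,-0.02,0,0,0, 0,0,0,-0.02,0,0,0]' >/dev/null&& python3 st.py 4 &&python3 -m creep '[0,0,0,-0.02,0,0,0, 0,0,0,-0.02,0,0,0]'>/dev/null&& python3 st.py 4&&python3 -m creep '[0,0,0,-0.02,0,0,0, 0,0,0,-0.02,0,0,0]' >/dev/null&& python3 st.py 4 &&python3 -m creep '[0,0,0,-0.02,0,0,0, 0,0,0,-0.02,0,0,0]'>/dev/null&& python3 st.py 4&&python3 -m creep '[0,0,0,-0.02,0,0,0, 0,0,0,-0.02,0,0,0]'>/dev/null&& python3 st.py 4&&python3 -m creep '[0,0,0,-0.02,0,0,0, 0,0,0,-0.02,0,0,0]'>/dev/null&& python3 st.py 4
```

```text
t 10.0333 tcp [449.87 393.13 117.28] jaw -40.93 x [ 0.001  0.002 -1.   ] w 0.103
F [ 0.9  -0.96  0.34] T [-0.184 -0.219 -0.004] std 0.025 tau0,3,4,5 [ 0.8168  0.4394  0.1516 -0.1126]
t 10.4 tcp [449.85 393.13 117.25] jaw -39.79 x [ 0.001  0.002 -1.   ] w 0.105
F [ 1.28 -0.81  0.52] T [-0.169 -0.245  0.008] std 0.045 tau0,3,4,5 [ 0.8232  0.4447  0.1538 -0.1127]
t 10.7667 tcp [449.86 393.11 117.29] jaw -38.65 x [ 0.001  0.002 -1.   ] w 0.107
F [ 1.17 -0.88  0.66] T [-0.149 -0.218 -0.023] std 0.028 tau0,3,4,5 [ 0.8312  0.4481  0.1554 -0.113 ]
t 11.1333 tcp [449.86 393.13 117.31] jaw -37.5 x [ 0.001  0.002 -1.   ] w 0.108
F [ 1.36 -1.37  0.1 ] T [-0.173 -0.239 -0.001] std 0.017 tau0,3,4,5 [ 0.8331  0.4501  0.1555 -0.1125]
t 11.5 tcp [449.86 393.12 117.28] jaw -36.36 x [ 0.001  0.002 -1.   ] w 0.11
F [ 0.8 -0.9  0.7] T [-0.188 -0.238 -0.024] std 0.007 tau0,3,4,5 [ 0.839   0.451   0.158  -0.1135]
t 11.8667 tcp [449.86 393.12 117.26] jaw -35.22 x [ 0.001  0.002 -1.   ] w 0.106
F [ 0.72 -0.9   0.62] T [-0.16  -0.225 -0.01 ] std 0.017 tau0,3,4,5 [ 0.8357  0.4516  0.1558 -0.1123]
```

```bash
cat >> st.py <<'E'
if abs(m[9]+.112)>0.03: print("TAU5"); sys.exit(1)
E
python3 -m creep '[0,0,0,-0.02,0,0,0, 0,0,0,-0.02,0,0,0]' >/dev/null&& python3 st.py 3 &&python3 -m creep '[0,0,0,-0.02,0,0,0, 0,0,0,-0.02,0,0,0]'>/dev/null&& python3 st.py 3&&python3 -m creep '[0,0,0,-0.02,0,0,0, 0,0,0,-0.02,0,0,0]' >/dev/null&& python3 st.py 3 &&python3 -m creep '[0,0,0,-0.02,0,0,0, 0,0,0,-0.02,0,0,0]'>/dev/null&& python3 st.py 3&&python3 -m creep '[0,0,0,-0.02,0,0,0, 0,0,0,-0.02,0,0,0]'>/dev/null&& python3 st.py 3&&python3 -m creep '[0,0,0,-0.02,0,0,0, 0,0,0,-0.02,0,0,0]'>/dev/null&& python3 st.py 3 &&python3 -m creep '[0,0,0,-0.02,0,0,0, 0,0,0,-0.02,0,0,0]'>/dev/null&& python3 st.py 3 &&python3 -m creep '[0,0,0,-0.02,0,0,0, 0,0,0,-0.02,0,0,0]'>/dev/null&& python3 st.py 3
```

```text
t 12.1833 tcp [449.86 393.15 117.28] jaw -34.07 x [ 0.001  0.002 -1.   ] w 0.111
F [ 1.33 -0.89  0.33] T [-0.174 -0.24  -0.026] std 0.025 tau0,3,4,5 [ 0.8388  0.4513  0.1566 -0.1403]
t 12.5 tcp [449.84 393.11 117.28] jaw -32.93 x [ 0.001  0.002 -1.   ] w 0.109
F [ 1.5  -1.18  0.31] T [-0.197 -0.25  -0.015] std 0.008 tau0,3,4,5 [ 0.8386  0.4519  0.1556 -0.1399]
t 12.8167 tcp [449.83 393.11 117.25] jaw -31.78 x [ 0.001  0.002 -1.   ] w 0.102
F [ 0.97 -1.01  0.07] T [-0.16  -0.227  0.004] std 0.014 tau0,3,4,5 [ 0.8388  0.4523  0.1557 -0.1397]
t 13.1333 tcp [449.84 393.13 117.28] jaw -30.64 x [ 0.001  0.002 -1.   ] w 0.105
F [ 1.15 -1.32 -0.17] T [-0.192 -0.177 -0.038] std 0.029 tau0,3,4,5 [ 0.8387  0.4526  0.1562 -0.1399]
t 13.45 tcp [449.82 393.12 117.27] jaw -29.5 x [ 0.001  0.002 -1.   ] w 0.104
F [ 0.99 -1.    0.51] T [-0.21  -0.215 -0.023] std 0.039 tau0,3,4,5 [ 0.8382  0.453   0.155  -0.1393]
t 13.7667 tcp [449.82 393.13 117.28] jaw -28.35 x [ 0.001  0.002 -1.   ] w 0.108
F [ 0.99 -1.07 -0.01] T [-0.179 -0.201 -0.002] std 0.016 tau0,3,4,5 [ 0.8398  0.453   0.1558 -0.1397]
t 14.0833 tcp [449.8  393.13 117.27] jaw -27.21 x [ 0.001  0.002 -1.   ] w 0.103
F [ 1.17 -0.78  0.4 ] T [-0.167 -0.242 -0.016] std 0.026 tau0,3,4,5 [ 0.8399  0.4532  0.1561 -0.1398]
t 14.4 tcp [449.81 393.12 117.27] jaw -26.06 x [ 0.001  0.002 -1.   ] w 0.105
F [ 1.17 -0.72  0.49] T [-0.2   -0.227  0.001] std 0.031 tau0,3,4,5 [ 0.8423  0.4537  0.1556 -0.1396]
```

```bash
sed -i 's/m\[9\]+.112)>0.03/m[9]+.140)>0.025/' st.py
python3 -m creep '[0,0,0,-0.02,0,0,0, 0,0,0,-0.02,0,0,0]' >/dev/null&& python3 st.py 3 &&python3 -m creep '[0,0,0,-0.02,0,0,0, 0,0,0,-0.02,0,0,0]'>/dev/null&& python3 st.py 3&&python3 -m creep '[0,0,0,-0.02,0,0,0, 0,0,0,-0.02,0,0,0]' >/dev/null&& python3 st.py 3 &&python3 -m creep '[0,0,0,-0.02,0,0,0, 0,0,0,-0.02,0,0,0]'>/dev/null&& python3 st.py 3&&python3 -m creep '[0,0,0,-0.02,0,0,0, 0,0,0,-0.02,0,0,0]'>/dev/null&& python3 st.py 3&&python3 -m creep '[0,0,0,-0.02,0,0,0, 0,0,0,-0.02,0,0,0]'>/dev/null&& python3 st.py 3 &&python3 -m creep '[0,0,0,-0.02,0,0,0, 0,0,0,-0.02,0,0,0]'>/dev/null&& python3 st.py 3 &&python3 -m creep '[0,0,0,-0.02,0,0,0, 0,0,0,-0.02,0,0,0]'>/dev/null&& python3 st.py 3
```

```text
t 14.7167 tcp [449.8  393.12 117.27] jaw -24.92 x [ 0.001  0.002 -1.   ] w 0.106
F [ 0.56 -1.08  0.43] T [-0.167 -0.217  0.002] std 0.034 tau0,3,4,5 [ 0.841   0.4539  0.1548 -0.1393]
t 15.0333 tcp [449.83 393.13 117.28] jaw -23.77 x [ 0.001  0.002 -1.   ] w 0.107
F [ 1.26 -0.44  0.24] T [-0.175 -0.221 -0.012] std 0.019 tau0,3,4,5 [ 0.8406  0.4542  0.1543 -0.1389]
t 15.35 tcp [449.82 393.12 117.27] jaw -22.63 x [ 0.001  0.002 -1.   ] w 0.104
F [ 0.96 -1.01  0.19] T [-0.177 -0.205 -0.034] std 0.018 tau0,3,4,5 [ 0.8396  0.4545  0.1535 -0.1386]
t 15.6667 tcp [449.79 393.1  117.27] jaw -21.49 x [ 0.001  0.002 -1.   ] w 0.105
F [ 0.9  -0.93  0.91] T [-0.188 -0.219  0.007] std 0.018 tau0,3,4,5 [ 0.8395  0.4547  0.1527 -0.1382]
t 15.9833 tcp [449.8  393.14 117.26] jaw -20.35 x [ 0.001  0.002 -1.   ] w 0.107
F [ 1.42 -1.04  0.35] T [-0.177 -0.225 -0.028] std 0.008 tau0,3,4,5 [ 0.8418  0.4547  0.1547 -0.1392]
t 16.3 tcp [449.81 393.15 117.29] jaw -19.2 x [ 0.001  0.002 -1.   ] w 0.108
F [ 1.37 -0.78  0.36] T [-0.186 -0.235 -0.008] std 0.012 tau0,3,4,5 [ 0.8413  0.4552  0.1539 -0.1388]
t 16.6167 tcp [449.8  393.11 117.29] jaw -18.06 x [ 0.001  0.002 -1.   ] w 0.11
F [ 1.02 -0.76  0.01] T [-0.177 -0.228 -0.009] std 0.03 tau0,3,4,5 [ 0.8423  0.4558  0.1532 -0.1383]
t 16.9333 tcp [449.76 393.09 117.27] jaw -16.92 x [ 0.001  0.002 -1.   ] w 0.108
F [ 0.49 -1.09  0.6 ] T [-0.174 -0.212 -0.026] std 0.016 tau0,3,4,5 [ 0.8052  0.4366  0.135  -0.1421]
```

```bash
sed -i 's/m\[9\]+.140)>0.025/m[9]+.140)>0.035/' st.py
python3 -m creep '[0,0,0,-0.01,0,0,0, 0,0,0,-0.01,0,0,0]' >/dev/null&& python3 st.py 3 &&python3 -m creep '[0,0,0,-0.01,0,0,0, 0,0,0,-0.01,0,0,0]'>/dev/null&& python3 st.py 3
python3 - <<'E'
from h import *
from plant import robot
c=robot.read_camera("wrist")
cv2.imwrite("pics/f_w.png",cv2.resize(c["frame"][140:300,220:420,::-1],None,fx=4,fy=4,interpolation=cv2.INTER_CUBIC)[:600])
E
```

```text
t 17.25 tcp [449.71 393.12 117.24] jaw -16.35 x [ 0.001  0.002 -1.   ] w 0.101
F [ 0.81 -1.05  0.43] T [-0.169 -0.209 -0.011] std 0.013 tau0,3,4,5 [ 0.698   0.3752  0.0796 -0.0865]
TAU5
```

View pics/f_w.png

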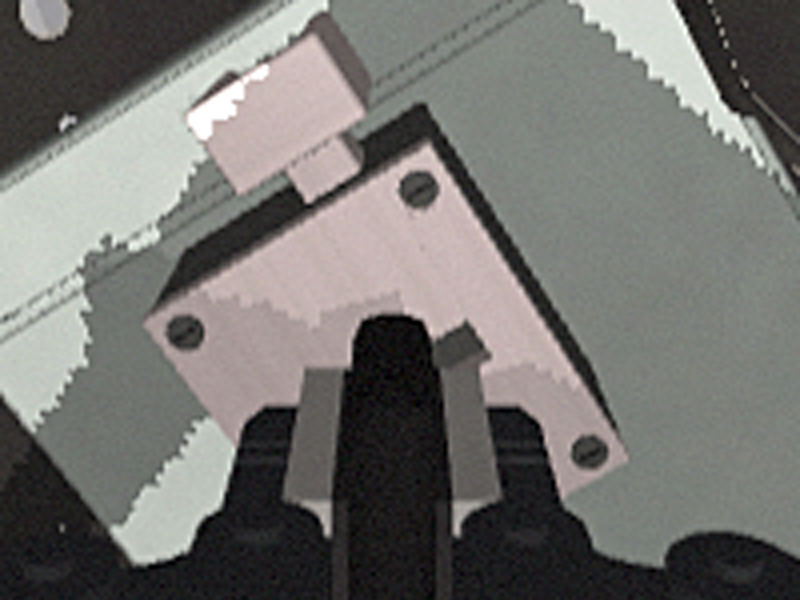

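```bash
sed -i '/TAU5/d' st.py
python3 st.py 3; python3 -m creep '[0,0,0,-0.01,0,0,0, 0,0,0,-0.01,0,0,0]'>/dev/null&& python3 st.py 5
```

```text
t 17.45 tcp [449.72 393.11 117.27] jaw -16.36 x [ 0.001  0.002 -1.   ] w 0.103
F [ 0.4  -0.68  1.12] T [-0.185 -0.148 -0.049] std 0.036 tau0,3,4,5 [ 0.6425  0.3466  0.0501 -0.0243]
t 17.8667 tcp [449.65 393.15 117.28] jaw -15.78 x [ 0.001  0.002 -1.   ] w 0.108
F [ 0.3  -1.08  1.34] T [-0.146 -0.084 -0.017] std 0.032 tau0,3,4,5 [ 0.5034  0.2709 -0.0195 -0.0688]
```

```bash
python3 -m creep '[0,0,0,-0.01,0,0,0, 0,0,0,-0.01,0,0,0]'>/dev/null&& python3 st.py 5
```

```text
t 18.2833 tcp [449.56 393.11 117.24] jaw -15.21 x [ 0.     0.002 -1.   ] w 0.111
F [ 0.6  -0.65  1.07] T [-0.136 -0.042 -0.053] std 0.037 tau0,3,4,5 [ 0.3462  0.1874 -0.1042 -0.0716]
```

```bash
python3 st.py 8; python3 -m creep '[0,0,0,-0.006,0,0,0, 0,0,0,-0.006,0,0,0]'>/dev/null&& python3 st.py 8
```

```text
t 18.6833 tcp [449.59 393.13 117.25] jaw -15.21 x [ 0.     0.002 -1.   ] w 0.106
F [-0.15 -0.77  1.25] T [-0.109 -0.004 -0.035] std 0.029 tau0,3,4,5 [ 0.251   0.1375 -0.1609 -0.0319]
t 19.25 tcp [449.58 393.13 117.25] jaw -14.86 x [ 0.     0.002 -1.   ] w 0.108
F [-0.41 -0.37  1.11] T [-0.12   0.027 -0.041] std 0.027 tau0,3,4,5 [ 0.1722  0.0912 -0.206  -0.0546]
```

```bash
python3 -m creep '[0,0,0,-0.01,0,0,0, 0,0,0,-0.01,0,0,0]'>/dev/null&& python3 st.py 8
```

```text
t 19.8167 tcp [449.52 393.14 117.26] jaw -14.29 x [ 0.     0.002 -1.   ] w 0.106
F [-0.56 -0.76  1.39] T [-0.11   0.121 -0.035] std 0.022 tau0,3,4,5 [-0.0118 -0.0045 -0.3072 -0.0685]
```

```bash
python3 -m creep '[0,0,0,-0.01,0,0,0, 0,0,0,-0.01,0,0,0]'>/dev/null&& python3 st.py 8
```

```text
t 20.3833 tcp [449.45 393.13 117.23] jaw -13.72 x [ 0.     0.002 -1.   ] w 0.107
F [-1.02 -0.33  1.71] T [-0.086  0.166 -0.056] std 0.023 tau0,3,4,5 [-0.1924 -0.1032 -0.411  -0.075 ]
```

```bash
python3 -m creep '[0,0,0.02,-0.01,0,0,0, 0,0,0.02,-0.01,0,0,0]'>/dev/null&& python3 st.py 6
```

```text
t 20.85 tcp [449.47 393.09 117.26] jaw -13.15 x [-0.     0.002 -1.   ] w 0.105
F [-2.1   0.16  2.66] T [ 0.017  0.396 -0.038] std 0.028 tau0,3,4,5 [-0.7307 -0.3911 -0.6555 -0.0952]
```

```bash
python3 -m creep '[0,0,0.02,-0.01,0,0,0, 0,0,0.02,-0.01,0,0,0]'>/dev/null&& python3 st.py 6
```

```text
t 21.3167 tcp [449.47 393.07 117.24] jaw -12.58 x [-0.     0.002 -1.   ] w 0.111
F [-2.9   0.51  3.1 ] T [ 0.063  0.577 -0.088] std 0.022 tau0,3,4,5 [-1.2528 -0.6804 -0.8984 -0.1087]
TORQUE
```

```bash
python3 -m creep '[0,0,0.02,-0.01,0,0,0, 0,0,0.02,-0.01,0,0,0]'>/dev/null&& python3 st.py 6
```

```text
t 21.7833 tcp [449.46 393.02 117.22] jaw -12.01 x [-0.001  0.002 -1.   ] w 0.107
F [-4.25  0.67  3.62] T [ 0.126  0.796 -0.077] std 0.031 tau0,3,4,5 [-1.7856 -0.9695 -1.148  -0.1211]
TORQUE
```

```bash
python3 -m creep '[0,0,0.02,-0.01,0,0,0, 0,0,0.02,-0.01,0,0,0]'>/dev/null&& python3 st.py 6
```

```text
t 22.25 tcp [449.5  393.02 117.23] jaw -11.44 x [-0.001  0.002 -1.   ] w 0.105
F [-5.01  1.3   4.38] T [ 0.195  0.959 -0.079] std 0.027 tau0,3,4,5 [-2.2818 -1.2401 -1.3834 -0.1334]
TORQUE
```

```bash
python3 -m creep '[0,0,0.02,-0.01,0,0,0, 0,0,0.04,-0.02,0,0,0, 0,0,0.04,-0.02,0,0,0]'>/dev/null&& python3 st.py 8
```

```text
t 22.9 tcp [449.37 392.97 117.21] jaw -10.31 x [-0.002  0.002 -1.   ] w 0.105
F [-6.03  1.16  5.02] T [ 0.256  1.133 -0.099] std 0.042 tau0,3,4,5 [-2.7593 -1.4774 -1.5977 -0.1278]
TORQUE
```

```bash
python3 -m creep '[0,0,0.02,-0.01,0,0,0, 0,0,0.04,-0.02,0,0,0, 0,0,0.04,-0.02,0,0,0]'>/dev/null&& python3 st.py 8
```

```text
t 23.55 tcp [449.2  392.99 117.24] jaw -9.17 x [-0.003  0.002 -1.   ] w 0.106
F [-5.93  1.43  5.12] T [ 0.257  1.174 -0.083] std 0.031 tau0,3,4,5 [-2.91   -1.5533 -1.6489 -0.1268]
TORQUE
```

```bash
python3 -m creep '[0,0,0.03,0,0,0,0, 0,0,0.06,0,0,0,0, 0,0,0.06,0,0,0,0]'>/dev/null; python3 st.py 6;python3 - <<'E'
from h import *
from plant import robot
c=robot.read_camera("wrist")
cv2.imwrite("pics/g_w.png",cv2.resize(c["frame"][140:300,220:420,::-1],None,fx=4,fy=4,interpolation=cv2.INTER_CUBIC)[:600])
E
```

```text
t 24.1 tcp [449.22 392.95 117.2 ] jaw -9.18 x [-0.004  0.002 -1.   ] w 0.108
F [-5.53  1.11  5.35] T [ 0.273  1.166 -0.074] std 0.016 tau0,3,4,5 [-2.9302 -1.5604 -1.6367 -0.0974]
```

View pics/g_w.png

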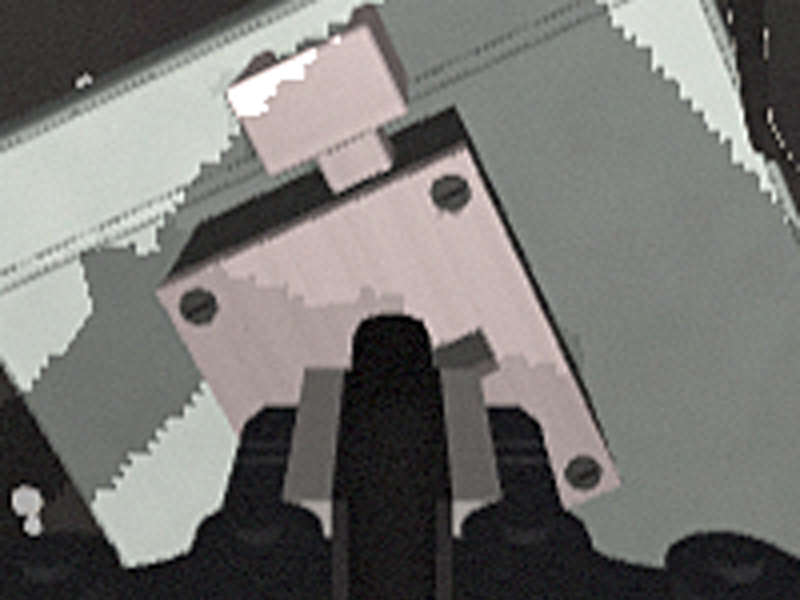

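```bash
python3 -m creep '[0,0,0.03,-0.01,0,0,0, 0,0,0.06,-0.02,0,0,0, 0,0,0.08,-0.02,0,0,0, 0,0,0.08,-0.02,0,0,0]'; python3 st.py 6
```

```text
clock: 24.53
tcp_pos: [0.4492, 0.3929, 0.1172]
eef_rot: [168.0, 89.7, 160.0]
contact_force: [-7.2, 1.7, 6.0]
gripper_width: 0.104
t 24.7833 tcp [449.19 392.95 117.22] jaw -8.05 x [-0.005  0.002 -1.   ] w 0.105
F [-6.73  1.64  5.63] T [ 0.325  1.328 -0.119] std 0.02 tau0,3,4,5 [-3.2681 -1.7538 -1.7841 -0.1288]
TORQUE
```

```bash
python3 -m creep '[0,0,0.06,-0.02,0,0,0, 0,0,0.08,-0.025,0,0,0, 0,0,0.09,-0.025,0,0,0, 0,0,0.09,-0.025,0,0,0]'; python3 st.py 6
```

```text
clock: 25.17
tcp_pos: [0.4492, 0.393, 0.1172]
eef_rot: [168.8, 89.6, 162.2]
contact_force: [-7.5, 1.1, 6.5]
gripper_width: 0.103
t 25.4167 tcp [449.11 392.99 117.2 ] jaw -6.63 x [-0.007  0.002 -1.   ] w 0.104
F [-7.64  1.73  6.23] T [ 0.367  1.354 -0.164] std 0.027 tau0,3,4,5 [-3.4188 -1.8577 -1.8606 -0.1618]
TORQUE
```

```bash
python3 -m creep '[0,0,0,0.05,0,0,0, 0,0,0,0.1,0,0,0, 0,0,0,0.15,0,0,0, 0,0,0,0.2,0,0,0, 0,0,0,0.2,0,0,0]'>/dev/null; python3 st.py 3; python3 -c "
from h import *
from plant import robot
goal(robot.sense(),[.45005,.3932,.1173],-73.9)"
```

```text
t 25.9833 tcp [450.18 392.98 117.24] jaw -17.99 x [-0.005  0.002 -1.   ] w 0.106
F [-0.44 -0.27  1.17] T [-0.029  0.072 -0.003] std 0.021 tau0,3,4,5 [-0.0617 -0.0185 -0.115   0.3926]
jaw 286.1 shift cm [-0.01  0.02 -0.02] rv [ 0.9757 -0.0056  0.0023] deg [55.9 -0.3  0.1]
jaw 106.1 shift cm [-0.01  0.02 -0.02] rv [-2.1659 -0.0027 -0.0066] deg [-124.1   -0.2   -0.4]
cur jaw yaw -17.997868762496303 x [-0.005  0.002 -1.   ]
```

```bash
python3 -m creep '[0,0.01,-0.01,0.08,0,0,0, 0,0.02,-0.02,0.16,-0.001,0,0, 0,0.02,-0.02,0.24,-0.001,0,0, 0,0.02,-0.02,0.32,-0.002,0.001,0, 0,0.02,-0.02,0.4,-0.002,0.001,0, 0,0.02,-0.02,0.48,-0.003,0.001,0, 0,0.02,-0.02,0.56,-0.004,0.001,0, 0,0.02,-0.02,0.64,-0.004,0.002,0, 0,0.02,-0.02,0.72,-0.005,0.002,0, 0,0.02,-0.02,0.8,-0.005,0.002,0, 0,0.02,-0.02,0.88,-0.006,0.002,0, 0,0.02,-0.02,0.94,-0.006,0.002,0, 0,0.02,-0.02,0.976,-0.006,0.002,0, 0,0.02,-0.02,0.976,-0.006,0.002,0]'>/dev/null; python3 st.py 4
python3 - <<'E'
from h import *
from plant import robot
c=robot.read_camera("wrist"); pickle.dump(c,open("h.pkl","wb"))
cv2.imwrite("pics/h_w.png",cv2.resize(c["frame"][140:300,220:420,::-1],None,fx=4,fy=4,interpolation=cv2.INTER_CUBIC)[:600])
E
```

```text
t 27.35 tcp [450.56 393.28 117.27] jaw -73.81 x [ 0.001 -0.    -1.   ] w 0.106
F [ 0.58 -0.36  0.11] T [-0.018 -0.115  0.015] std 0.022 tau0,3,4,5 [0.2608 0.1251 0.1665 0.2339]
```

View pics/h_w.png

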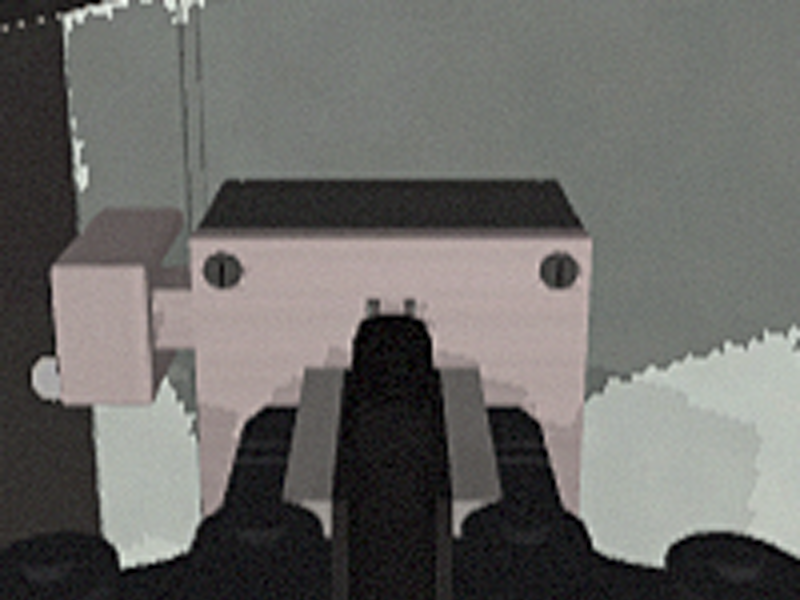

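The bow now lines up with the slot (slot end at (392,305), bow centred at 393) and the bolt stays in its keeper. I'll lift gently.

```bash
python3 -m creep '[-0.1,0,0,0,0,0,0, -0.2,0,0,0,0,0,0, -0.3,0,0,0,0,0,0, -0.4,0,0,0,0,0,0, -0.5,0,0,0,0,0,0, -0.6,0,0,0,0,0,0]'>/dev/null; python3 st.py 2;  python3 -m creep '[-0.1,0,0,0,0,0,0, -0.2,0,0,0,0,0,0, -0.3,0,0,0,0,0,0, -0.4,0,0,0,0,0,0, -0.5,0,0,0,0,0,0, -0.6,0,0,0,0,0,0]'>/dev/null; python3 st.py 2
```

```text
t 28.0 tcp [450.4  393.39 123.57] jaw -73.85 x [ 0.001 -0.    -1.   ] w 0.106
F [ 0.48  0.06 -0.65] T [-0.004 -0.026 -0.034] std 0.021 tau0,3,4,5 [-0.0057 -0.0032 -0.0087 -0.0012]
t 28.6 tcp [450.58 393.44 129.8 ] jaw -73.85 x [ 0.001  0.    -1.   ] w 0.109
F [ 0.78 -0.2  -0.66] T [ 0.027 -0.033  0.023] std 0.007 tau0,3,4,5 [-0.0042 -0.0037 -0.0133 -0.0001]
```

```bash
python3 -m creep '[-0.2,0,0,0,0,0,0, -0.4,0,0,0,0,0,0, -0.6,0,0,0,0,0,0, -0.8,0,0,0,0,0,0, -1.0,0,0,0,0,0,0, -1.2,0,0,0,0,0,0, -1.4,0,0,0,0,0,0]'>/dev/null; python3 st.py 2;  python3 -m creep '[-0.3,0,0,0,0,0,0, -0.6,0,0,0,0,0,0, -0.9,0,0,0,0,0,0, -1.2,0,0,0,0,0,0, -1.6,0,0,0,0,0,0, -2.2,0,0,0,0,0,0, -2.8,0,0,0,0,0,0, -2.8,0,0,0,0,0,0]'>/dev/null; python3 st.py 2
python3 - <<'E'
from h import *
from plant import robot
for n in ("wrist","side"):
    c=robot.read_camera(n); cv2.imwrite(f"pics/i_{n}.png",c["frame"][:,:,::-1] if n=="wrist" else cv2.resize(c["frame"][200:365,225:365,::-1],None,fx=4,fy=4)[:600])
goal(robot.sense(),[.45,.3932,.25],17.9)
E
```

```text
t 29.2833 tcp [450.76 393.61 144.33] jaw -73.85 x [ 0.002  0.001 -1.   ] w 0.109
F [ 0.45  0.24 -0.13] T [-0.041 -0.004  0.019] std 0.005 tau0,3,4,5 [-0.012  -0.004  -0.0256  0.    ]
t 30.05 tcp [451.29 394.06 173.23] jaw -73.85 x [ 0.004  0.002 -1.   ] w 0.107
F [-0.05 -0.1  -0.62] T [ 0.003 -0.034  0.004] std 0.007 tau0,3,4,5 [ 3.440e-02 -4.000e-03  1.889e-01 -1.000e-04]
jaw 17.9 shift cm [-7.79 -0.05  0.02] rv [-1.6013e+00  1.4000e-03 -1.3000e-03] deg [-91.7   0.1  -0.1]
jaw 197.9 shift cm [-7.79 -0.05  0.02] rv [ 1.5403e+00 -1.3000e-03 -1.4000e-03] deg [88.3 -0.1 -0.1]
cur jaw yaw -73.84728756631358 x [ 0.002  0.    -1.   ]
```

View pics/i_wrist.png

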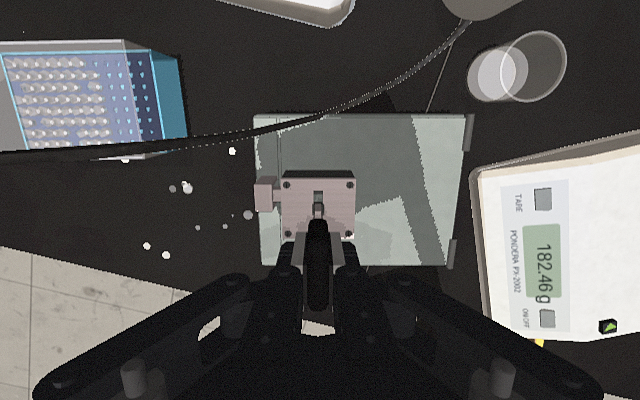

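View pics/i_side.png

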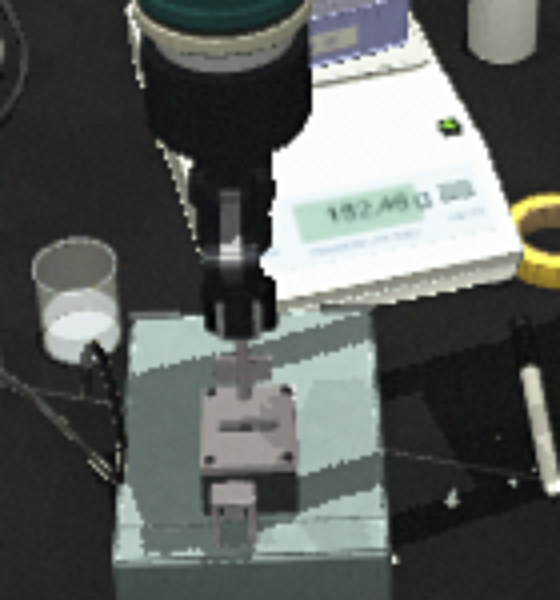

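```bash
python3 -m creep '[-4,0,0,0,0,0,0, -7.8,0,0,0,0,0,0, -7.8,-1.1,3.9,0.09,0,0,0, -7.8,-2.1,7.8,0.18,0,0,0, -7.8,-3.2,11.7,0.27,0,0,0, -7.8,-4.3,15.6,0.36,0,0,0, -7.8,-5.3,19.5,0.45,0,0,0, -7.8,-6.4,23.4,0.54,0,0,0, -7.8,-7.5,27.3,0.63,0,0,0, -7.8,-8.5,31.2,0.72,0,0,0, -7.8,-9.6,35.1,0.81,0,0,0, -7.8,-10.7,39,0.9,0,0,0, -7.8,-11.7,42.9,0.99,0,0,0, -7.8,-12.8,46.8,1.08,0,0,0, -7.8,-13.9,50.7,1.17,0,0,0, -7.8,-14.9,54.6,1.26,0,0,0, -7.8,-16,58.5,1.35,0,0,0, -7.8,-17.1,62.4,1.44,0,0,0, -7.8,-18.4,67.2,1.54,0,0,0, -7.8,-18.4,67.2,1.54,0,0,0]'; python3 st.py 1
python3 - <<'E'
from h import *
from plant import robot
goal(robot.sense(),[.462,-.303,.2],197.9)
E
```

```text
clock: 31.87
tcp_pos: [0.4609, -0.3098, 0.2497]
eef_rot: [109.4, 89.7, -53.1]
contact_force: [0.2, -0.8, -0.1]
gripper_width: 0.107
t 31.8667 tcp [ 460.95 -309.84  249.72] jaw -162.56 x [ 0.003 -0.004 -1.   ] w 0.107
F [ 0.2  -0.85 -0.12] T [-0.043 -0.073 -0.018] std 0.0 tau0,3,4,5 [-0.8135 -0.1799  0.2752  0.7819]
jaw 197.9 shift cm [ 4.97 -0.64 -0.3 ] rv [-0.008  -0.0016 -0.0045] deg [-0.5 -0.1 -0.3]
jaw 17.9 shift cm [ 4.97 -0.64 -0.3 ] rv [ 3.1336e+00 -7.0000e-03  2.4000e-03] deg [ 1.795e+02 -4.000e-01  1.000e-01]
cur jaw yaw -162.55574744550788 x [ 0.003 -0.004 -1.   ]
```

```bash
python3 -m creep '[2,-0.6,-0.3,-0.008,-0.002,-0.004,0, 4,-0.6,-0.3,-0.008,-0.002,-0.004,0, 5.5,-0.6,-0.3,-0.008,-0.002,-0.004,0, 5.5,-0.6,-0.3,-0.008,-0.002,-0.004,0, 5.5,-0.6,-0.3,-0.008,-0.002,-0.004,0, 5.5,-0.6,-0.3,-0.008,-0.002,-0.004,0]'>/dev/null; python3 st.py 2
python3 - <<'E'
from h import *
from plant import robot
for n in ("wrist","side","top"):
    c=robot.read_camera(n); pickle.dump(c,open(f"j_{n}.pkl","wb"))
    f=c["frame"][:,:,::-1]
    cv2.imwrite(f"pics/j_{n}.png",f if n=="wrist" else cv2.resize(f[90:210,290:430],None,fx=5,fy=5) if n=="side" else cv2.resize(f[150:260,380:500],None,fx=5,fy=5))
    if n=="wrist":
        h=cv2.cvtColor(c["frame"],cv2.COLOR_RGB2HSV); m=(h[:,:,1]>80)&(h[:,:,2]>140)&(h[:,:,0]>10)&(h[:,:,0]<30)
        print(m.sum(),rect(c,m,.042))
E
```

```text
t 32.4167 tcp [ 462.86 -303.67  195.78] jaw -162.07 x [ 0.001 -0.002 -1.   ] w 0.107
F [-0.39  0.43 -0.46] T [-0.006 -0.001  0.034] std 0.024 tau0,3,4,5 [-0.074  -0.0076  0.0475 -0.0024]
4846 ((462.77960205078125, -307.87005615234375), (92.26588439941406, 61.03620529174805), 16.926971435546875)
```

View pics/j_wrist.png

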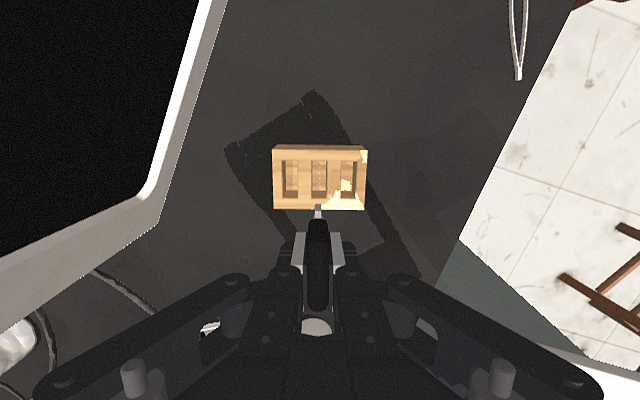

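View pics/j_side.png

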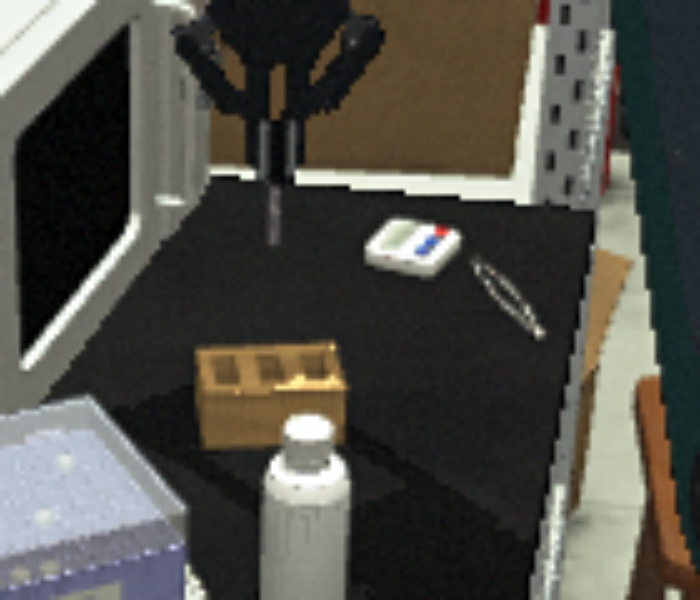

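```bash
python3 -m creep '[2,0.24,0.08,0.01,0,0,0, 4,0.48,0.15,0.01,0,0,0, 6,0.48,0.15,0.01,0,0,0, 7.2,0.48,0.15,0.01,0,0,0, 8,0.48,0.15,0.01,0,0,0, 8,0.48,0.15,0.01,0,0,0, 8,0.48,0.15,0.01,0,0,0]'>/dev/null; python3 st.py 2
python3 - <<'E'
from h import *
from plant import robot
for n in ("wrist","side"):
    c=robot.read_camera(n); pickle.dump(c,open(f"k_{n}.pkl","wb"))
    f=c["frame"][:,:,::-1]
    cv2.imwrite(f"pics/k_{n}.png",cv2.resize(f[100:300,210:430],None,fx=3,fy=3,interpolation=cv2.INTER_CUBIC) if n=="wrist" else cv2.resize(f[110:210,300:400],None,fx=6,fy=6))
E
```

```text
t 33.25 tcp [ 463.34 -309.24  116.44] jaw -162.65 x [ 0.002 -0.003 -1.   ] w 0.105
F [ 0.1  -0.79  0.06] T [ 0.031 -0.008 -0.004] std 0.028 tau0,3,4,5 [-0.0207 -0.005   0.0003 -0.0002]
```

View pics/k_wrist.png

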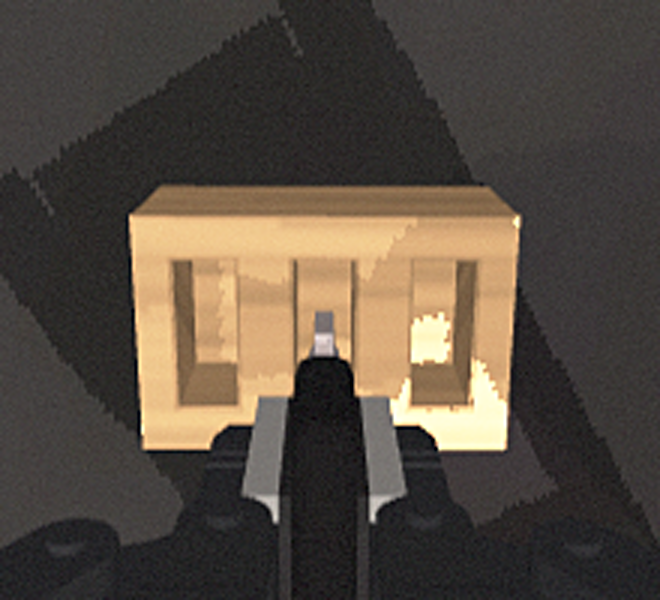

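View pics/k_side.png

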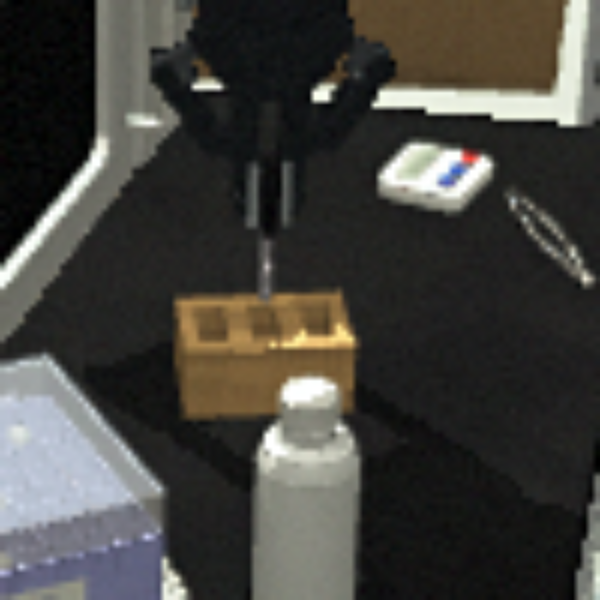

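Run:
```python
from h import *
c=pickle.load(open("k_wrist.pkl","rb"))
px=lambda z: np.array(z)/3-0.33+[210,100]
P=cast(c,px([(172,261),(475,261),(475,405),(180,405)]),.042)*1000
print(P.round(1),P.mean(0)); Q=cast(c,px([(131,215),(519,215),(507,450),(143,450)]),.042)*1000; print(Q.round(1),Q.mean(0))
print(cast(c,px([(323,312)]),.0815)*1000, cast(c,px([(323,312)]),.066)*1000)
```

```text
[[ 503.  -315.2   42. ]
 [ 434.2 -336.6   42. ]
 [ 421.5 -301.7   42. ]
 [ 491.8 -279.8   42. ]] [ 462.6092388  -308.33946296   42.        ]
[[ 515.  -323.1   42. ]
 [ 428.1 -350.2   42. ]
 [ 409.5 -292.5   42. ]
 [ 497.6 -265.1   42. ]] [ 462.56048029 -307.72115919   42.        ]
[[ 468.58577424 -325.72233003   81.5       ]] [[ 467.14765561 -321.00652871   66.        ]]
```

```bash
python3 -m creep '[0.5,0,0,0,0,0,0, 1,0,0,0,0,0,0, 1.5,0,0,0,0,0,0, 2,0,0,0,0,0,0, 2,0,0,0,0,0,0]'>/dev/null; python3 st.py 2; python3 -m creep '[0.5,0,0,0,0,0,0, 1,0,0,0,0,0,0, 1.5,0,0,0,0,0,0, 1.9,0,0,0,0,0,0, 2.1,0,0,0,0,0,0, 2.1,0,0,0,0,0,0]'>/dev/null; python3 st.py 2
```

```text
t 33.8667 tcp [ 462.94 -308.93   95.81] jaw -162.65 x [ 0.001 -0.002 -1.   ] w 0.104
F [ 0.32  0.43 -0.38] T [ 0.045 -0.019  0.025] std 0.026 tau0,3,4,5 [-0.0354 -0.0035 -0.1916  0.    ]
t 34.4667 tcp [ 463.07 -309.05   74.8 ] jaw -162.65 x [ 0.001 -0.002 -1.   ] w 0.11
F [-0.14  0.43 -0.19] T [-0.005  0.001 -0.029] std 0.011 tau0,3,4,5 [-0.0195 -0.0036 -0.0816  0.    ]
```

Tip is about 12.7 mm above the worktop and there's no contact so far. I'll ease down the last 2 mm.

```bash
python3 -m creep '[0.1,0,0,0,0,0,0, 0.2,0,0,0,0,0,0, 0.2,0,0,0,0,0,0]'>/dev/null; python3 st.py 3; python3 -m creep '[0.05,0,0,0,0,0,0, 0.1,0,0,0,0,0,0, 0.1,0,0,0,0,0,0]'>/dev/null; python3 st.py 3
```

```text
t 34.8667 tcp [ 463.26 -309.21   73.13] jaw -162.66 x [ 0.002 -0.002 -1.   ] w 0.106
F [ 0.    0.13 -0.57] T [-0.01   0.013 -0.011] std 0.028 tau0,3,4,5 [-0.0079 -0.0032 -0.0434  0.    ]
t 35.2667 tcp [ 463.39 -309.3    72.27] jaw -162.65 x [ 0.002 -0.002 -1.   ] w 0.107
F [ 0.15 -0.04  0.08] T [ 0.026 -0.013  0.029] std 0.036 tau0,3,4,5 [-0.0108 -0.0054 -0.052   0.    ]
```

```bash
python3 -m creep '[0.05,0,0,0,0,0,0, 0.1,0,0,0,0,0,0, 0.1,0,0,0,0,0,0]'>/dev/null; python3 st.py 3; python3 -m creep '[0.05,0,0,0,0,0,0, 0.1,0,0,0,0,0,0, 0.1,0,0,0,0,0,0]'>/dev/null; python3 st.py 3
```

```text
t 35.6667 tcp [ 463.47 -309.42   72.13] jaw -162.65 x [ 0.002 -0.003 -1.   ] w 0.101
F [-1.44  1.49  9.19] T [0.287 0.344 0.035] std 0.026 tau0,3,4,5 [-1.001e-01  2.370e-02 -8.706e-01  4.000e-04]
t 36.0667 tcp [ 463.52 -309.44   72.07] jaw -162.64 x [ 0.003 -0.003 -1.   ] w 0.102
F [-2.13  1.48 10.19] T [0.35  0.471 0.001] std 0.029 tau0,3,4,5 [-1.1910e-01  3.5700e-02 -1.1298e+00  6.0000e-04]
```

Felt the floor (about 10 N). Now backing off slightly and releasing.

```bash
python3 -m creep '[0,0,0,0,0,0,0.9, -0.05,0,0,0,0,0,1.3, -0.05,0,0,0,0,0,1.8, -0.05,0,0,0,0,0,2.5, -0.05,0,0,0,0,0,3.5, -0.05,0,0,0,0,0,3.5, -0.05,0,0,0,0,0,3.5]'
python3 - <<'E'
from h import *
from plant import robot
c=robot.read_camera("wrist");f=c["frame"][:,:,::-1]
cv2.imwrite("pics/l_wrist.png",cv2.resize(f[100:300,210:430],None,fx=3,fy=3,interpolation=cv2.INTER_CUBIC))
E
```

```text
clock: 36.7
tcp_pos: [0.4635, -0.3094, 0.0724]
eef_rot: [111.0, 89.8, -51.6]
contact_force: [-0.5, 0.4, 0.1]
gripper_width: 0.412
```

View pics/l_wrist.png

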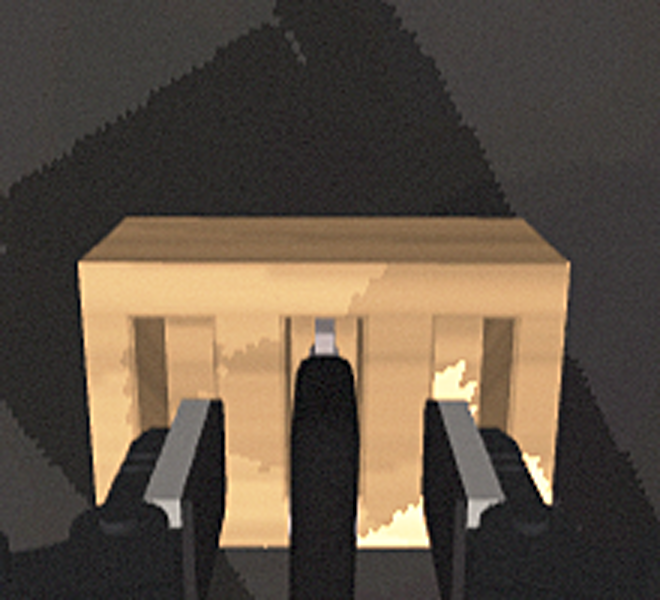

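The key stands free in the middle slot, the bow at (325,440) between the open pads. Retreating straight up.

```bash
python3 -m creep '[-0.5,0,0,0,0,0,3.5, -1.5,0,0,0,0,0,3.5, -3,0,0,0,0,0,3.5, -5,0,0,0,0,0,3.5, -8,0,0,0,0,0,3.5, -11,0,0,0,0,0,3.5, -14,0,0,0,0,0,3.5, -14,0,0,0,0,0,3.5, -14,0,0,0,0,0,3.5, -14,0,0,0,0,0,3.5]'
python3 - <<'E'
from h import *
from plant import robot
for n in ("wrist","side","top"):
    c=robot.read_camera(n);f=c["frame"][:,:,::-1]; pickle.dump(c,open(f"m_{n}.pkl","wb"))
    if n=="side":
        cv2.imwrite("pics/m_side.png",np.hstack([cv2.resize(f[110:210,300:400],None,fx=4,fy=4),cv2.resize(f[260:360,240:340],None,fx=4,fy=4)]))
    if n=="wrist": cv2.imwrite("pics/m_wrist.png",f)
E
```

```text
clock: 37.58
tcp_pos: [0.4629, -0.3088, 0.2128]
eef_rot: [112.6, 89.8, -50.1]
contact_force: [-0.4, 0.3, -0.9]
gripper_width: 0.412
```

View pics/m_side.png

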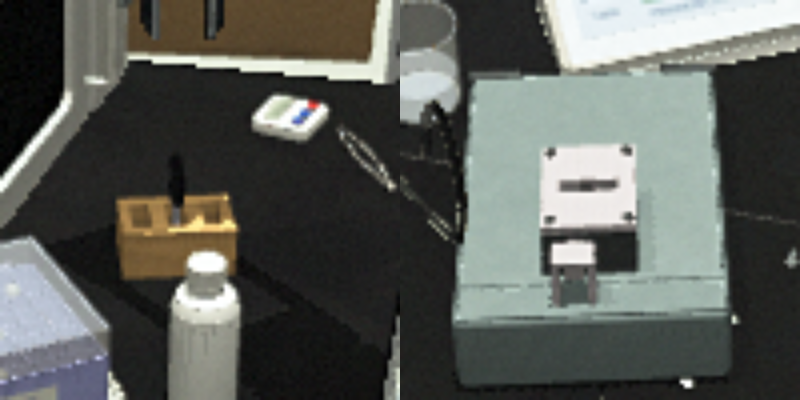

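View pics/m_wrist.png

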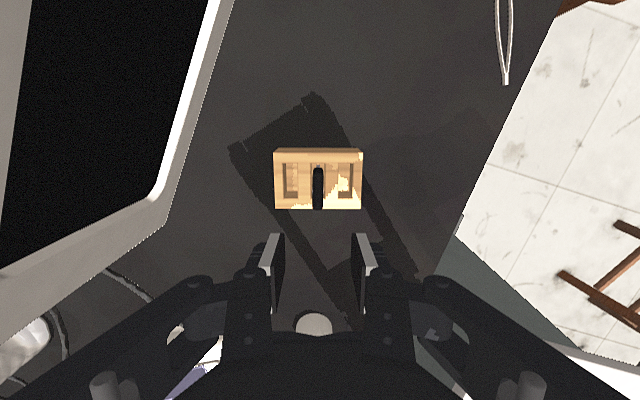

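The key stands upright in the middle slot (side view at (178,190)). The lock is empty and the bystanders look unmoved. Handing in.

```bash
python3 -c "
from plant import robot
print(robot.job_done())"
```

```text
the job is handed in; nothing more can be done
None
```

The box is locked, the key is standing upright in the middle slot of the stand, and I handed the job in at about 37.7 s of the 72 s allowed. No verdict is reported, so the results below are my own readings.

- **Turning:** I turned the key anticlockwise in small steps and first felt the stop at about 1.0 rad from the keyway. I pressed until the wrist torque read about 0.12, then 0.16 Nm, which I estimate as 8–13 N on the stop. That is below the 22 N limit, and I held it for more than a second.
- **Drawing out:** I turned back until the bow lined up with the slot in the wrist view, then lifted straight up. Lateral and vertical forces stayed under about 1 N, and the bolt was still across the gap into its keeper.
- **Placing:** I lowered the key until it met the slot floor with about 10 N, backed off, released it and retreated upward. The last pictures show it upright, the gripper clear, and the bottle and beaker apparently where they were; I did not measure them.

**What disagreed:**
- The starting angle measured about 0.34–0.35 rad clockwise, against the stated 0.15–0.3; the lift was still clean.
- The camera positions differed from where the arm found the lock by 1–4 mm; I placed the key by the wrist camera, corrected for that difference.
- While I pressed the stop, the key and tool shifted about 1 mm sideways, so the stop force is inferred from torque and side load, not measured directly.
- I did not measure how far the bolt moved; I only saw it in its keeper, and no later than just after the key came out.

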